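# Close a plaster mould with the lifting spatula

## Task

Slide the spatula's blade under the plaster mould cover that stands on its keys on the bench, lift it level, and lower it without dropping it onto the bottom half that it belongs to (the one whose sockets match its keys), so that it sits fully home and flush all round. Then draw the spatula out and lay it back flat on the bench. The damp cover marks easily, so never touch it with the gripper or arm, and leave the other mould half, the mug, the jar and the brush alone; do not shove the cover's own bottom half about either.

Things in the scene. Friction and masses are not known exactly. Their poses are not given: they have to be found in the camera images.
- cover: Off-white plaster slab 110 (x) x 140 (y) x 16 mm, 0.22 kg, on four conical keys 12 mm tall at x +/-36, y +/-54 (18 mm wide at the slab, 11 at the tip; blue dots on top mark them). Origin: centre of its flat underside; z up. Between the key rows a gap 90 wide, 12 high runs along x, open at both ends, for the spatula. Starts with x roughly along world y; half a turn makes no difference.
- base_a: The cover's own half: loose plaster block 110 (x) x 140 (y) x 45 mm, 0.9 kg; a channel 76 wide, 30 deep runs along x, open at both ends (a blade can go down into it and out endways). Side walls 32 wide have round dark sockets at x +/-36, y +/-54, 20 wide, 15 deep, 3 mm chamfer. Origin: centre of underside; z up; x roughly along world y; half a turn makes no difference.
- base_a_seat (a point): Centre of base_a's top face level (45 mm above its underside), axes as base_a. The cover's origin comes here, with x axes parallel (either way round), when it is home.
- base_b: Another mould's bottom half, same size and look, but its sockets are at x = +/-16 mm (close together), so the cover stands 12 mm proud on it. Loose. Origin: centre of its underside.
- spatula: Rigid lifting spatula, 0.16 kg. Flat steel blade 3 mm thick, 54 wide (y), x -75 to +60 mm; an upright strip at x -68 carries a dark wooden handle along x: x -153 to -63, 22 wide (y), z 49 to 75. Origin: underside of the blade, centre line; x points to the tip, z up. Starts flat on the bench, x roughly along world +y, handle to the robot's right.
- spatula_grip (a point): Centre of the spatula's handle, at x = -108, y = 0, z = 62 mm of the spatula; place to grip from above, across the handle's 22 mm width.
- mug: Blue ceramic mug, 80 mm diameter, 90 mm tall, bystander. Origin: centre of its underside.
- jar: Closed amber jar, 70 mm diameter, 100 mm tall, bystander. Origin: centre of its underside.
- brush: Brush 190 mm long lying on the bench, bystander. Origin: under its middle.
Mind the look-alikes: they are no part of the job. Leave any green look-alike of the cover alone.

How it is judged:
By the outcome, as a careful person would: the job done as asked, in the order asked, and still so for the second after the job is handed in, with the robot touching nothing.
It also fails if it takes over 64 s, if anything falls off the work surface, if the arm or the gripper's body presses on something with over 40 N, if the wrist force passes 120 N, or if a joint passes its speed limit or range.

## Robot

A 7-joint arm with a two-finger parallel gripper is mounted at the origin on the work surface. World frame = base frame: x ahead of the robot, y to its left, z up, the work surface at z = 0. Lengths are in m, angles in rad, forces in N, time in s.
With the tool pointing down it reaches from about 0.4 to 0.925 m from the base axis. Payload 4.1 kg.
Tool frame: the origin (TCP) lies at the very end of the fingers, on their centre line; the grasp point (between the pads) lies 19 mm behind it; z points along the fingers, y is the direction in which the jaws open and shut (so a half turn about z gives the same grasp; the last joint's range is limited). The gripper opens to 85 mm and grips with 20 to 120 N. Pads are 22 mm wide; open, the fingers measure 114 mm over their backs; the gripper's body (76 mm by 85 mm) begins 54 mm behind the grasp point. The pads swing forward as they close: fully open they stand 13 mm farther back than shut.
Start: joints at [-1.425, 0.398, 0.045, 1.537, -0.019, 1.207, -0.051], TCP at [0.158, 0.631, 0.231] pointing down, gripper open.
Joint ranges: [-2.82, 2.82], [-0.49, 2.23], [-1.37, 1.46], [0, 2.46], [-1.36, 4.5], [0.23, 2], [-2.94, 2.94]. Speed limits (rad/s): [2.57, 2.57, 3.14, 3.14, 3.14, 3.14, 3.14].

## Interface

Orientations are given as a unit quaternion [w, x, y, z].
In Python, from cell import robot, imaging, hand_in gives the robot as it stands.
- The arm moves only by the tool apply_moves, never from a script. Its argument "series" is a list of rows, each an object of numbers: "ax", "ay", "az": the turn, a rotation vector about the tool's x, y, z scaled (see below); "x", "y", "z": the shift along the tool's x, y, z scaled (see below); "jaw": the gripper's target within -1 to 1 (fully open at 1, half-way at 0, shut at -1). In form: [{"ax": .., "ay": .., "az": .., "x": .., "y": .., "z": .., "jaw": ..}, ...]. A call has exactly 5 rows; each row is the pose to reach, as a shift and turn from the pose commanded when the call began, along the tool's axes at that moment, turning the shorter way round; what a row does not reach only later rows make up. The controller multiplies each number of a shift by 0.1 m and each number of a turn by 2 pi rad. A row lasts 1/12 s, in which the tool goes at most 41.7 mm and 7.16 degrees, less where a joint would pass 70% of its speed; a pose out of reach is approached as far as the arm can. A call with a number of a shift or a turn outside -1 to 1 is refused whole. A call with a gripper value outside its range is refused whole. The fingers move at their own pace and stop on an object; "force" is the grip in N (left out, the last holds). Time passes only in rows, so rows that repeat a pose let the fingers close, or fill a call up. It gives the time, the measured TCP pose, the force and the opening at its end, in the units of the state.
- robot.get_obs(): the state, without advancing time (a new reading comes with each control period).
- imaging.read_camera(name): name is "side" or "top"; returns (picture, depth): 480x640x3 uint8, red, green, blue; 480x640 float32, m along the optical axis (not along the pixel's ray), 0 where there is no reading.
- imaging.camera_info(name): a dict with "K" (3x3 intrinsics, pixels), "cam_to_world" (4x4, takes a point from camera to world coordinates). Camera axes: x right, y up, looking along -z (the intrinsics and any distortion apply to the point x, -y, -z); pixel columns grow to the right and rows downward; lengths in m; the calibration is good to about 2 mm. A picture is of the moment at which its call begins. camera_info takes no time and is no camera call.
- hand_in(): hands the job in, once; it reports no verdict.
The state is a dict: "time_s": time; "joint_pos": joint angles; "joint_velocities": joint speeds; "effort": joint torques, N m; "eef_pos": TCP position; "orientation": TCP orientation; "ft_force": force on the tool from outside, world axes, zero at the start; "ft_torque": the same for the moment, N m; "finger_gap": finger opening in m.
Only numpy, scipy, OpenCV 4.12 (cv2) and the standard library are available. Lean on these libraries where they do the work, as an engineer would, in place of code of your own. Each camera call takes 0.05 s, during which the arm holds its last target.

## Working session

There is one attempt and no reset: what is moved stays moved. The work goes in short steps, Python scripts to look and compute and a tool call to move; the robot and the scene stay as the last step left them, time stands still between calls to the robot, and variables do not carry over. Pictures are saved under pics/ and viewed, and the job is handed in when it is done.

Besides the shell and the picture viewer there is one more tool, called after "Request:" as name(argument=value, ...) on one line, values as JSON. apply_moves: Moves the arm, as the interface text tells. Shifts and turns lie within -1 to 1; 1 stands for 0.1 m of shift or 2 pi rad of turn. Its arguments: {"type":"object","properties":{"series":{"type":"array","items":{"type":"object","properties":{"ax":{"type":"number","minimum":-1,"maximum":1},"ay":{"type":"number","minimum":-1,"maximum":1},"az":{"type":"number","minimum":-1,"maximum":1},"x":{"type":"number","minimum":-1,"maximum":1},"y":{"type":"number","minimum":-1,"maximum":1},"z":{"type":"number","minimum":-1,"maximum":1},"jaw":{"type":"number"}}}},"force":{"type":"number"}},"required":["series"]}

```bash
mkdir -p pics; ls; python3 - <<'E'
from cell import robot, imaging
import cv2,numpy as np
print(robot.get_obs())
for n in ["top","side"]:
    p,d=imaging.read_camera(n); i=imaging.camera_info(n)
    print(n,i)
    cv2.imwrite(f"pics/{n}0.png",p[...,::-1]); np.savez(f"{n}0.npz",p=p,d=d,K=i["K"],T=i["cam_to_world"])
E
```

```text
pics
{'time_s': 0.0, 'joint_pos': array([-1.42504863,  0.39919247,  0.04503609,  1.5378612 , -0.01869795,
        1.20688782, -0.05070565]), 'joint_velocities': array([ 6.54535787e-04,  7.71193416e-04, -4.49368635e-04,  1.71463014e-04,
       -8.44564325e-05,  1.57743464e-03,  3.20002441e-04]), 'effort': array([-4.63804317e-04, -4.75128865e+01,  1.36431679e+00, -2.54217196e+01,
        1.15017375e-02,  9.77299438e-03, -3.03960803e-06]), 'eef_pos': array([0.15733214, 0.63003102, 0.23027156]), 'orientation': array([-4.95608234e-05,  1.22016257e-01,  9.92527634e-01, -9.62424051e-04]), 'ft_force': array([-0.27607746, -0.25200915, -0.58820045]), 'ft_torque': array([-0.01547094, -0.02422586,  0.01976197]), 'finger_gap': 0.08582880123271586}
top {'K': array([[444.11201799,   0.        , 320.41564357],
       [  0.        , 444.11201799, 239.61084658],
       [  0.        ,   0.        ,   1.        ]]), 'cam_to_world': array([[ 0.02442503,  0.98392521, -0.17690282,  0.34446199],
       [-0.99951329,  0.02747008,  0.01478419, -0.04819866],
       [ 0.01940608,  0.17645562,  0.98411728,  0.87966582],
       [ 0.        ,  0.        ,  0.        ,  1.        ]])}
side {'K': array([[613.82054742,   0.        , 321.94255145],
       [  0.        , 613.82054742, 234.77012403],
       [  0.        ,   0.        ,   1.        ]]), 'cam_to_world': array([[ 0.80120952,  0.35518407, -0.48156783, -0.15976821],
       [-0.59836688,  0.46949166, -0.649257  , -0.96870614],
       [-0.00451366,  0.80834513,  0.58869158,  0.87427926],
       [ 0.        ,  0.        ,  0.        ,  1.        ]])}
```

View pics/top0.png

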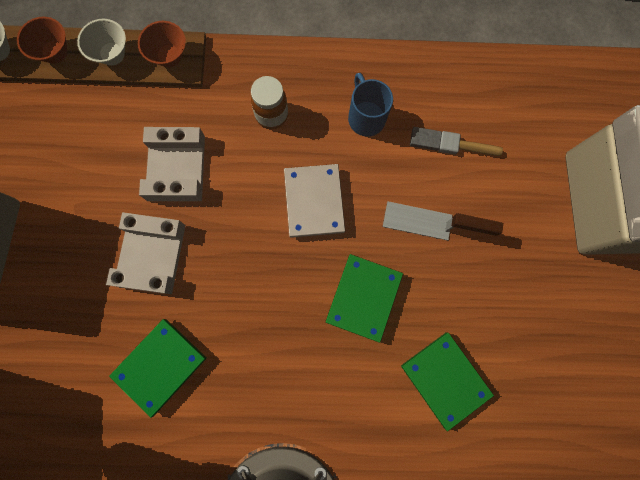

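View pics/side0.png

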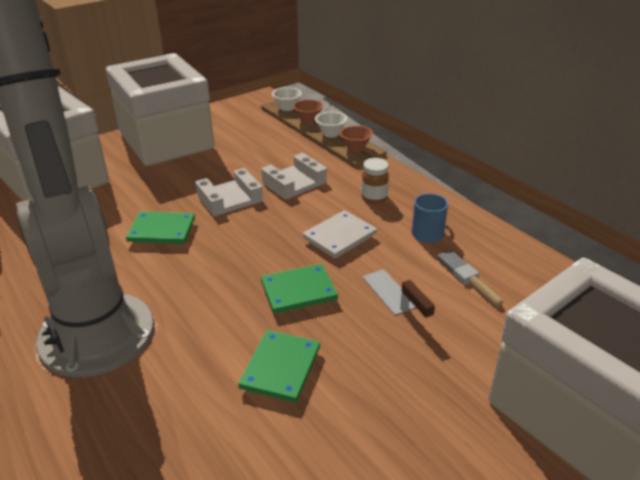

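Top view: the white cover is at (315,200), with green look-alikes at (365,298), (158,368) and (448,380). There are two bottom halves, at (150,253) with wide-set sockets and at (172,165) with close-set sockets. The spatula lies at (440,222) with its handle to the right. The (150,253) half fits base_a; I'll check it in a crop and measure.

```bash
cat > h.py <<'E'
import numpy as np,cv2
def load(n):
    z=np.load(n); return z["p"],z["d"],z["K"],z["T"]
def cloud(d,K,T):
    v,u=np.mgrid[0:480,0:640].astype(float)
    P=np.stack([(u-K[0,2])/K[0,0]*d,-(v-K[1,2])/K[1,1]*d,-d],-1)
    return P@T[:3,:3].T+T[:3,3]
def px_at_z(u,v,z,K,T):
    r=T[:3,:3]@np.array([(u-K[0,2])/K[0,0],-(v-K[1,2])/K[1,1],-1.])
    return T[:3,3]+r*(z-T[2,3])/r[2]
def proj(P,K,T):
    c=(np.asarray(P)-T[:3,3])@T[:3,:3]
    return np.stack([K[0,0]*c[...,0]/-c[...,2]+K[0,2],-K[1,1]*c[...,1]/-c[...,2]+K[1,2]],-1)
E
python3 - <<'E'
from h import *
p,d,K,T=load("top0.npz"); C=cloud(d,K,T)
c=np.hstack([cv2.resize(p[110:310,90:220],None,fx=2.8,fy=2.8,interpolation=3),cv2.resize(p[110:310,270:400],None,fx=2.8,fy=2.8,interpolation=3)])
cv2.imwrite("pics/crop0.png",c[...,::-1])
ok=d>0
tab=C[300:340,250:310]; print("table z",np.median(tab[...,2]),np.median(C[420:470,360:400,2]),np.median(C[150:170,400:500,2]))
z=C[...,2]
for name,(r0,r1,c0,c1),(z0,z1) in [("cover",(155,250,275,355),(.022,.035)),("A top",(205,300,100,195),(.04,.05)),("B top",(120,210,130,215),(.04,.05)),("blade",(195,245,375,470),(.0015,.012)),("handle",(205,240,440,520),(.06,.09)),("mug",(60,140,340,400),(.07,.1)),("jar",(65,130,240,295),(.09,.11))]:
    m=np.zeros((480,640),bool); m[r0:r1,c0:c1]=1
    m&=(z>z0)&(z<z1)&ok
    P=C[m]
    if len(P)<5: print(name,len(P));continue
    q=P[:,:2].astype(np.float32)
    print(name,len(P),"medz",np.median(P[:,2]),"minAreaRect",cv2.minAreaRect(q*1000))
E
```

```text
table z 0.00029712470222564846 0.0001595998998525916 0.0007770798330177797
cover 3806 medz 0.028497763303248824 minAreaRect ((578.871826171875, -46.00020980834961), (140.59117126464844, 109.9375), 6.6213531494140625)
A top 1705 medz 0.045179313886824946 minAreaRect ((462.33795166015625, 273.5195007324219), (112.18163299560547, 140.27932739257812), 83.53191375732422)
B top 1612 medz 0.045310892028790684 minAreaRect ((644.133544921875, 238.86231994628906), (141.31057739257812, 111.49000549316406), 1.4587985277175903)
blade 2255 medz 0.0031287033420500654 minAreaRect ((550.0301513671875, -267.9244079589844), (102.57719421386719, 196.4456024169922), 1.6125679016113281)
handle 640 medz 0.07482689857416625 minAreaRect ((528.9449462890625, -354.9964294433594), (90.27316284179688, 22.716812133789062), 79.8785171508789)
mug 668 medz 0.0843636158675351 minAreaRect ((773.5132446289062, -154.17156982421875), (78.7197036743164, 97.75480651855469), 78.24861145019531)
jar 821 medz 0.10045334265918027 minAreaRect ((768.032958984375, 48.83668518066406), (60.19805145263672, 60.102115631103516), 10.135823249816895)
```

View pics/crop0.png

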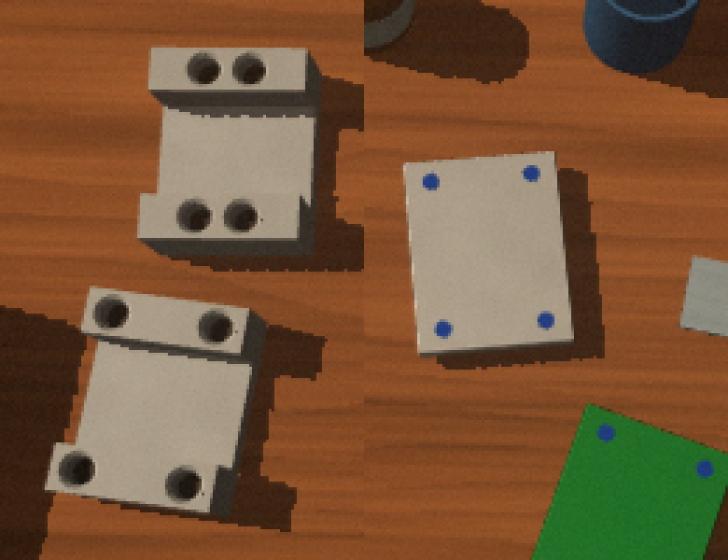

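The crop confirms it: the half at (150,253) has wide-spaced sockets, so it is base_a, and the half above it at (172,165) is base_b. The white cover with blue dots at (315,200) is the one meant. Next I refine the poses.

```bash
cat >> h.py <<'E'
def fit(Q,W):
    "2D rigid fit model Q->W"
    q=Q-Q.mean(0);w=W-W.mean(0)
    a=np.arctan2((q[:,0]*w[:,1]-q[:,1]*w[:,0]).sum(),(q*w).sum())
    R=np.array([[np.cos(a),-np.sin(a)],[np.sin(a),np.cos(a)]])
    t=W.mean(0)-R@Q.mean(0)
    return t,np.degrees(a),np.linalg.norm(W-(Q@R.T+t),axis=1)*1000
KEYS=np.array([[36,54],[36,-54],[-36,54],[-36,-54]])/1000.
def fitkeys(W,a0):
    a=np.radians(a0);R=np.array([[np.cos(a),-np.sin(a)],[np.sin(a),np.cos(a)]])
    M=KEYS@R.T; Wc=W-W.mean(0)
    idx=[np.argmin(np.linalg.norm(M-w,axis=1)) for w in Wc]
    return fit(KEYS[idx],W)
def blobs(mask,zz,K,T,amin=15,amax=400):
    n,l,s,c=cv2.connectedComponentsWithStats(mask.astype(np.uint8))
    return [(c[i],s[i][4],px_at_z(*c[i],zz,K,T)[:2]) for i in range(1,n) if amin<s[i][4]<amax]
E
python3 - <<'E'
from h import *
p,d,K,T=load("top0.npz"); C=cloud(d,K,T); z=C[...,2]
hsv=cv2.cvtColor(p,cv2.COLOR_RGB2HSV)
b=(hsv[...,0]>105)&(hsv[...,0]<130)&(hsv[...,1]>130)
b[:160]=0;b[245:]=0;b[:,:280]=0;b[:,350:]=0
B=blobs(b,.028,K,T,8); print(B)
print("cover",fitkeys(np.array([x[2] for x in B]),96.6))
# A sockets: dark pixels within convex rect
g=p.max(2)
m=np.zeros((480,640),bool); m[205:300,100:190]=1
top=(abs(z-.045)<.004)&m
cl=cv2.morphologyEx(top.astype(np.uint8),cv2.MORPH_CLOSE,np.ones((15,15)))
B=blobs((cl>0)&~top,.045,K,T,30); print(B)
m=np.zeros((480,640),bool)
for r,c in [(222,129),(226,166),(277,118),(282,155)]: pass
for zz in(.045,):
  k=(g<110)&m
# handle and blade
h=np.zeros((480,640),bool);h[205:240,440:520]=1;h&=(z>.06)&(z<.09)
H=C[h][:,:2]; print("handle mean",H.mean(0),"PCA",np.degrees(np.arctan2(*np.linalg.svd(H-H.mean(0),full_matrices=0)[2][0][::-1])))
bl=(hsv[...,1]<70)&(p.min(2)>90)
bl[:195]=0;bl[245:]=0;bl[:,:375]=0;bl[:,470:]=0
n,l,s,c=cv2.connectedComponentsWithStats(bl.astype(np.uint8));i=1+np.argmax(s[1:,4]);print(s[i],c[i])
vv,uu=np.nonzero(l==i)
W=np.array([px_at_z(u,v,.003,K,T)[:2] for u,v in zip(uu,vv)])
print(cv2.minAreaRect((W*1000).astype(np.float32)))
E
```

```text
[(array([329.21052632, 171.63157895]), np.int32(19), array([ 0.63643892, -0.07523647])), (array([293.26315789, 174.36842105]), np.int32(19), array([ 0.62849223, -0.00349255])), (array([334.5, 224. ]), np.int32(22), array([ 0.5294383, -0.0878641])), (array([297.90909091, 227.09090909]), np.int32(22), array([ 0.52120576, -0.01635811]))]
cover (array([ 0.5788938 , -0.04573781]), np.float64(96.67951606818131), array([0.27675573, 0.25827088, 0.09009563, 0.16321182]))
[(array([130.4625, 221.6375]), np.int32(80), array([0.51920609, 0.30237605])), (array([167.59756098, 226.79268293]), np.int32(82), array([0.51118882, 0.231185  ])), (array([118.34883721, 277.44186047]), np.int32(86), array([0.41234257, 0.31419747])), (array([156.30337079, 282.85393258]), np.int32(89), array([0.4041132 , 0.24304528]))]
handle mean [ 0.52787051 -0.35300442] PCA -100.69270969154502
[ 383  202   69   38 1681] [417.11302796 220.26472338]
((547.4458618164062, -257.8318176269531), (136.81198120117188, 53.21451187133789), 79.58293151855469)
```

base_a is at (0.462, 0.273) with x at 83.5°. The cover is at (0.579, -0.046) with x at 96.7°. The spatula origin is near (0.549, -0.250) with x at 79.7°. Now a helper that turns targets into tool-axis moves.

```bash
cat > go.py <<'E'
"usage: go.py x y z yawdeg(tool y axis) [; more]  -> chained deltas in tool units"
import sys,numpy as np
from scipy.spatial.transform import Rotation as R
from cell import robot
o=robot.get_obs()
def mat(yaw):
    a=np.radians(yaw);y=np.array([np.cos(a),np.sin(a),0]);z=np.array([0,0,-1.]);return R.from_matrix(np.stack([np.cross(y,z),y,z],1))
q=o["orientation"];r=R.from_quat([q[1],q[2],q[3],q[0]]);p=np.array(o["eef_pos"])
ya=r.as_matrix()[:,1]
print("t",round(o["time_s"],2),"p",p.round(4),"yaw",np.degrees(np.arctan2(ya[1],ya[0])).round(2),"tilt",r.as_matrix()[:2,2].round(4),"F",np.round(o["ft_force"],1),"M",np.round(o["ft_torque"],2),"gap",round(o["finger_gap"],4),"j",np.round(o["joint_pos"],2))
for w in " ".join(sys.argv[1:]).split(";"):
    if not w.strip(): continue
    x,y,z,yw=map(float,w.split());t=mat(yw);P=np.array([x,y,z])
    d=r.inv().apply(P-p)/.1;a=(r.inv()*t).as_rotvec()/2/np.pi
    print("->",w,"xyz",d.round(4),"a",a.round(5),"dist",np.linalg.norm(P-p).round(4))
    p=P;r=t
E
python3 go.py "0.25 0.59 0.23 66; 0.34 0.54 0.22 56; .43 .47 .22 47; .50 .39 .22 38; .56 .30 .22 30; .60 .2 .22 22; .61 .1 .22 14; .61 0 .22 7; .6 -.1 .22 2; .58 -.2 .2 -4; .55 -.28 .18 -10.3; .5292 -.355 .13 -10.3"
```

```text
t 0.1 p [0.1574 0.6301 0.2304] yaw 75.98 tilt [-0.0003 -0.0017] F [ 0.1 -0.5  0.4] M [ 0.    0.   -0.03] gap 0.0855 j [-1.42  0.4   0.05  1.54 -0.02  1.21 -0.05]
-> 0.25 0.59 0.23 66 xyz [-0.9957 -0.1645  0.0043] a [-2.700e-04  4.000e-05  2.772e-02] dist 0.1009
->  0.34 0.54 0.22 56 xyz [-1.0256 -0.0907  0.1   ] a [0.      0.      0.02778] dist 0.1034
->  .43 .47 .22 47 xyz [-1.1376 -0.0771  0.    ] a [0.    0.    0.025] dist 0.114
->  .50 .39 .22 38 xyz [-1.0575 -0.1077  0.    ] a [0.    0.    0.025] dist 0.1063
->  .56 .30 .22 30 xyz [-1.0786 -0.0813  0.    ] a [0.      0.      0.02222] dist 0.1082
->  .60 .2 .22 22 xyz [-1.066  -0.1536  0.    ] a [0.      0.      0.02222] dist 0.1077
->  .61 .1 .22 14 xyz [-0.9646 -0.2819  0.    ] a [0.      0.      0.02222] dist 0.1005
->  .61 0 .22 7 xyz [-0.9703 -0.2419  0.    ] a [0.      0.      0.01944] dist 0.1
->  .6 -.1 .22 2 xyz [-0.9804 -0.2211  0.    ] a [0.      0.      0.01389] dist 0.1005
->  .58 -.2 .2 -4 xyz [-0.9924 -0.2348  0.2   ] a [0.      0.      0.01667] dist 0.1039
->  .55 -.28 .18 -10.3 xyz [-0.819  -0.2435  0.2   ] a [0.     0.     0.0175] dist 0.0877
->  .5292 -.355 .13 -10.3 xyz [-0.7751 -0.0705  0.5   ] a [0. 0. 0.] dist 0.0925
```

Request:
apply_moves(series=[{"x": -0.2,"y": -0.03,"az": 0.0055,"jaw": 1},{"x": -0.4,"y": -0.06,"az": 0.011,"jaw": 1},{"x": -0.6,"y": -0.09,"az": 0.0165,"jaw": 1},{"x": -0.8,"y": -0.13,"az": 0.022,"jaw": 1},{"x": -1.0,"y": -0.16,"az": 0.0277,"jaw": 1}])

```text
invalid input
```

Request:
apply_moves(series=[{"x": -0.2,"y": -0.02,"az": 0.0055,"jaw": 1},{"x": -0.4,"y": -0.04,"az": 0.011,"jaw": 1},{"x": -0.6,"y": -0.06,"az": 0.0165,"jaw": 1},{"x": -0.8,"y": -0.08,"az": 0.022,"jaw": 1},{"x": -1.0,"y": -0.09,"az": 0.0277,"jaw": 1}])

```text
invalid input
```

Request:
apply_moves(series=[{"x": -0.2,"y": -0.02,"az": 0.005,"jaw": 1},{"x": -0.4,"y": -0.04,"az": 0.01,"jaw": 1},{"x": -0.6,"y": -0.06,"az": 0.015,"jaw": 1},{"x": -0.8,"y": -0.08,"az": 0.02,"jaw": 1},{"x": -1.0,"y": -0.09,"az": 0.025,"jaw": 1}])

```text
invalid input
```

Request:
apply_moves(series=[{"x": -0.2,"y": -0.02,"az": 0.005,"jaw": 1},{"x": -0.4,"y": -0.04,"az": 0.01,"jaw": 1},{"x": -0.6,"y": -0.06,"az": 0.015,"jaw": 1},{"x": -0.8,"y": -0.08,"az": 0.02,"jaw": 1},{"x": -1.0,"y": -0.1,"az": 0.025,"jaw": 1}])

```text
invalid input
```

Request:
apply_moves(series=[{"x": -0.2,"y": -0.02,"az": 0.005,"jaw": 1},{"x": -0.4,"y": -0.04,"az": 0.01,"jaw": 1},{"x": -0.6,"y": -0.06,"az": 0.015,"jaw": 1},{"x": -0.8,"y": -0.08,"az": 0.02,"jaw": 1},{"x": -1.0,"y": -0.1,"az": 0.0222,"jaw": 1}])

```text
invalid input
```

```bash
python3 go.py ".59 .2 .22 22; .61 .1 .22 14; .61 0 .22 7; .6 -.1 .22 2; .58 -.2 .2 -4; .55 -.28 .18 -10.3; .5290 -.355 .13 -10.3"
```

```text
t 0.1 p [0.1574 0.6301 0.2304] yaw 75.98 tilt [-0.0003 -0.0017] F [ 0.1 -0.5  0.4] M [ 0.    0.   -0.03] gap 0.0855 j [-1.42  0.4   0.05  1.54 -0.02  1.21 -0.05]
-> .59 .2 .22 22 xyz [-5.2393 -3.1244  0.1097] a [-2.5000e-04  1.4000e-04  1.4994e-01] dist 0.6101
->  .61 .1 .22 14 xyz [-1.0021 -0.1892  0.    ] a [0.      0.      0.02222] dist 0.102
->  .61 0 .22 7 xyz [-0.9703 -0.2419  0.    ] a [0.      0.      0.01944] dist 0.1
->  .6 -.1 .22 2 xyz [-0.9804 -0.2211  0.    ] a [0.      0.      0.01389] dist 0.1005
->  .58 -.2 .2 -4 xyz [-0.9924 -0.2348  0.2   ] a [0.      0.      0.01667] dist 0.1039
->  .55 -.28 .18 -10.3 xyz [-0.819  -0.2435  0.2   ] a [0.     0.     0.0175] dist 0.0877
->  .5290 -.355 .13 -10.3 xyz [-0.7755 -0.0725  0.5   ] a [0. 0. 0.] dist 0.0926
```

All keys are probably required in each row; I'll try again with the full set.

Request:
apply_moves(series=[{"ax": 0,"ay": 0,"az": 0.0055,"x": -0.2,"y": -0.03,"z": 0,"jaw": 1},{"ax": 0,"ay": 0,"az": 0.011,"x": -0.4,"y": -0.06,"z": 0,"jaw": 1},{"ax": 0,"ay": 0,"az": 0.0165,"x": -0.6,"y": -0.09,"z": 0,"jaw": 1},{"ax": 0,"ay": 0,"az": 0.022,"x": -0.8,"y": -0.13,"z": 0,"jaw": 1},{"ax": 0,"ay": 0,"az": 0.0277,"x": -1.0,"y": -0.16,"z": 0,"jaw": 1}])

```text
time_s: 0.52
eef_pos: [0.254, 0.5891, 0.2314]
orientation: [0.0, 0.211, 0.978, -0.0]
ft_force: [0.4, 0.1, -0.2]
finger_gap: 0.0855
```

Request:
apply_moves(series=[{"ax": 0,"ay": 0,"az": 0.0055,"x": -0.2,"y": -0.02,"z": 0,"jaw": 1},{"ax": 0,"ay": 0,"az": 0.011,"x": -0.4,"y": -0.04,"z": 0,"jaw": 1},{"ax": 0,"ay": 0,"az": 0.0165,"x": -0.6,"y": -0.06,"z": 0,"jaw": 1},{"ax": 0,"ay": 0,"az": 0.022,"x": -0.8,"y": -0.08,"z": 0,"jaw": 1},{"ax": 0,"ay": 0,"az": 0.0277,"x": -1.0,"y": -0.09,"z": 0,"jaw": 1}])

```text
time_s: 0.93
eef_pos: [0.3401, 0.5408, 0.2314]
orientation: [-0.0, 0.294, 0.956, 0.0]
ft_force: [0.4, 0.6, 0.1]
finger_gap: 0.085
```

Request:
apply_moves(series=[{"ax": 0,"ay": 0,"az": 0.005,"x": -0.2,"y": -0.02,"z": 0,"jaw": 1},{"ax": 0,"ay": 0,"az": 0.01,"x": -0.4,"y": -0.04,"z": 0,"jaw": 1},{"ax": 0,"ay": 0,"az": 0.015,"x": -0.6,"y": -0.06,"z": 0,"jaw": 1},{"ax": 0,"ay": 0,"az": 0.02,"x": -0.8,"y": -0.08,"z": 0,"jaw": 1},{"ax": 0,"ay": 0,"az": 0.025,"x": -1.0,"y": -0.09,"z": 0,"jaw": 1}])

```text
time_s: 1.35
eef_pos: [0.4176, 0.4772, 0.2314]
orientation: [-0.0, 0.368, 0.93, -0.0]
ft_force: [0.3, -0.0, -0.3]
finger_gap: 0.0851
```

Request:
apply_moves(series=[{"ax": 0,"ay": 0,"az": 0.005,"x": -0.2,"y": -0.02,"z": 0,"jaw": 1},{"ax": 0,"ay": 0,"az": 0.01,"x": -0.4,"y": -0.04,"z": 0,"jaw": 1},{"ax": 0,"ay": 0,"az": 0.015,"x": -0.6,"y": -0.06,"z": 0,"jaw": 1},{"ax": 0,"ay": 0,"az": 0.02,"x": -0.8,"y": -0.08,"z": 0,"jaw": 1},{"ax": 0,"ay": 0,"az": 0.025,"x": -1.0,"y": -0.1,"z": 0,"jaw": 1}])

```text
time_s: 1.77
eef_pos: [0.4838, 0.4016, 0.2314]
orientation: [-0.0, 0.44, 0.898, 0.0]
ft_force: [0.9, 0.2, 0.6]
finger_gap: 0.0854
```

Request:
apply_moves(series=[{"ax": 0,"ay": 0,"az": 0.005,"x": -0.2,"y": -0.02,"z": 0,"jaw": 1},{"ax": 0,"ay": 0,"az": 0.01,"x": -0.4,"y": -0.04,"z": 0,"jaw": 1},{"ax": 0,"ay": 0,"az": 0.015,"x": -0.6,"y": -0.06,"z": 0,"jaw": 1},{"ax": 0,"ay": 0,"az": 0.018,"x": -0.8,"y": -0.08,"z": 0,"jaw": 1},{"ax": 0,"ay": 0,"az": 0.0222,"x": -1.0,"y": -0.08,"z": 0,"jaw": 1}])

```text
time_s: 2.18
eef_pos: [0.5387, 0.3176, 0.2314]
orientation: [-0.0, 0.501, 0.866, -0.0]
ft_force: [-0.5, -0.5, -0.6]
finger_gap: 0.0855
```

```bash
python3 go.py ".59 .22 .22 22; .61 .12 .22 14; .61 0.02 .22 7; .605 -.08 .22 2; .59 -.18 .2 -4; .56 -.27 .18 -10.3; .5290 -.355 .13 -10.3"
```

```text
t 2.18 p [0.5387 0.3176 0.2314] yaw 29.91 tilt [-0.0002  0.0001] F [-0.5 -0.5 -0.6] M [-0.06 -0.07 -0.03] gap 0.0855 j [-0.88  0.37  0.37  1.61 -0.14  1.19  0.04]
-> .59 .22 .22 22 xyz [-1.1017 -0.0419  0.1138] a [-3.000e-05 -4.000e-05  2.197e-02] dist 0.1108
->  .61 .12 .22 14 xyz [-1.0021 -0.1892  0.    ] a [0.      0.      0.02222] dist 0.102
->  .61 0.02 .22 7 xyz [-0.9703 -0.2419  0.    ] a [0.      0.      0.01944] dist 0.1
->  .605 -.08 .22 2 xyz [-0.9865 -0.1715  0.    ] a [0.      0.      0.01389] dist 0.1001
->  .59 -.18 .2 -4 xyz [-0.9942 -0.1848  0.2   ] a [0.      0.      0.01667] dist 0.1031
->  .56 -.27 .18 -10.3 xyz [-0.9187 -0.2365  0.2   ] a [0.     0.     0.0175] dist 0.097
->  .5290 -.355 .13 -10.3 xyz [-0.8917 -0.153   0.5   ] a [0. 0. 0.] dist 0.1034
```

Request:
apply_moves(series=[{"ax": 0,"ay": 0,"az": 0.0045,"x": -0.2,"y": -0.01,"z": 0,"jaw": 1},{"ax": 0,"ay": 0,"az": 0.009,"x": -0.4,"y": -0.02,"z": 0,"jaw": 1},{"ax": 0,"ay": 0,"az": 0.0135,"x": -0.6,"y": -0.03,"z": 0,"jaw": 1},{"ax": 0,"ay": 0,"az": 0.018,"x": -0.8,"y": -0.04,"z": 0,"jaw": 1},{"ax": 0,"ay": 0,"az": 0.022,"x": -1.0,"y": -0.05,"z": 0,"jaw": 1}])

```text
time_s: 2.6
eef_pos: [0.5844, 0.2286, 0.2313]
orientation: [-0.0, 0.559, 0.829, 0.0]
ft_force: [0.0, -0.5, 0.4]
finger_gap: 0.0854
```

Request:
apply_moves(series=[{"ax": 0,"ay": 0,"az": 0.0045,"x": -0.2,"y": -0.04,"z": 0,"jaw": 1},{"ax": 0,"ay": 0,"az": 0.009,"x": -0.4,"y": -0.08,"z": 0,"jaw": 1},{"ax": 0,"ay": 0,"az": 0.0135,"x": -0.6,"y": -0.12,"z": 0,"jaw": 1},{"ax": 0,"ay": 0,"az": 0.018,"x": -0.8,"y": -0.16,"z": 0,"jaw": 1},{"ax": 0,"ay": 0,"az": 0.022,"x": -1.0,"y": -0.19,"z": 0,"jaw": 1}])

```text
time_s: 3.02
eef_pos: [0.6037, 0.1285, 0.2314]
orientation: [-0.0, 0.615, 0.788, 0.0]
ft_force: [0.9, -0.4, -0.2]
finger_gap: 0.0853
```

Request:
apply_moves(series=[{"ax": 0,"ay": 0,"az": 0.004,"x": -0.2,"y": -0.05,"z": 0,"jaw": 1},{"ax": 0,"ay": 0,"az": 0.008,"x": -0.4,"y": -0.1,"z": 0,"jaw": 1},{"ax": 0,"ay": 0,"az": 0.012,"x": -0.6,"y": -0.15,"z": 0,"jaw": 1},{"ax": 0,"ay": 0,"az": 0.016,"x": -0.8,"y": -0.2,"z": 0,"jaw": 1},{"ax": 0,"ay": 0,"az": 0.0195,"x": -1.0,"y": -0.24,"z": 0,"jaw": 1}])

```text
time_s: 3.43
eef_pos: [0.6046, 0.0257, 0.2313]
orientation: [-0.0, 0.662, 0.749, 0.0]
ft_force: [0.9, 0.9, -0.4]
finger_gap: 0.0854
```

Request:
apply_moves(series=[{"ax": 0,"ay": 0,"az": 0.003,"x": -0.2,"y": -0.03,"z": 0,"jaw": 0.5},{"ax": 0,"ay": 0,"az": 0.006,"x": -0.4,"y": -0.06,"z": 0,"jaw": 0.5},{"ax": 0,"ay": 0,"az": 0.009,"x": -0.6,"y": -0.1,"z": 0,"jaw": 0.5},{"ax": 0,"ay": 0,"az": 0.012,"x": -0.8,"y": -0.13,"z": 0,"jaw": 0.5},{"ax": 0,"ay": 0,"az": 0.0139,"x": -1.0,"y": -0.17,"z": 0,"jaw": 0.5}])

```text
time_s: 3.85
eef_pos: [0.6003, -0.0754, 0.2313]
orientation: [-0.0, 0.694, 0.72, 0.0]
ft_force: [1.2, 0.4, -0.9]
finger_gap: 0.0639
```

Request:
apply_moves(series=[{"ax": 0,"ay": 0,"az": 0.003,"x": -0.2,"y": -0.03,"z": 0.05,"jaw": 0.2},{"ax": 0,"ay": 0,"az": 0.006,"x": -0.4,"y": -0.07,"z": 0.1,"jaw": 0.2},{"ax": 0,"ay": 0,"az": 0.009,"x": -0.6,"y": -0.1,"z": 0.15,"jaw": 0.2},{"ax": 0,"ay": 0,"az": 0.012,"x": -0.8,"y": -0.14,"z": 0.2,"jaw": 0.2},{"ax": 0,"ay": 0,"az": 0.0167,"x": -1.0,"y": -0.18,"z": 0.25,"jaw": 0.2}])

```text
time_s: 4.27
eef_pos: [0.5858, -0.176, 0.2061]
orientation: [-0.0, 0.731, 0.682, 0.0]
ft_force: [-0.2, -0.7, 0.6]
finger_gap: 0.0513
```

```bash
python3 go.py ".56 -.26 .18 -10.3; .5285 -.355 .13 -10.3;.5285 -.355 .043 -10.3"
```

```text
t 4.27 p [ 0.5858 -0.176   0.2061] yaw -3.95 tilt [0.0001 0.0002] F [-0.2 -0.7  0.6] M [-0.05  0.    0.04] gap 0.0513 j [-0.25  0.41  0.63  1.68 -0.26  1.14  0.38]
-> .56 -.26 .18 -10.3 xyz [-0.8562 -0.1999  0.2606] a [ 1.000e-05 -4.000e-05  1.764e-02] dist 0.0917
->  .5285 -.355 .13 -10.3 xyz [-0.991  -0.1401  0.5   ] a [0. 0. 0.] dist 0.1119
-> .5285 -.355 .043 -10.3 xyz [0.   0.   0.87] a [0. 0. 0.] dist 0.087
```

Request:
apply_moves(series=[{"ax": 0,"ay": 0,"az": 0.0035,"x": -0.17,"y": -0.04,"z": 0.05,"jaw": 0.2},{"ax": 0,"ay": 0,"az": 0.007,"x": -0.34,"y": -0.08,"z": 0.1,"jaw": 0.2},{"ax": 0,"ay": 0,"az": 0.0105,"x": -0.51,"y": -0.12,"z": 0.16,"jaw": 0.2},{"ax": 0,"ay": 0,"az": 0.014,"x": -0.68,"y": -0.16,"z": 0.21,"jaw": 0.2},{"ax": 0,"ay": 0,"az": 0.01764,"x": -0.856,"y": -0.2,"z": 0.26,"jaw": 0.2}])

```text
time_s: 4.68
eef_pos: [0.5599, -0.2594, 0.1799]
orientation: [-0.0, 0.768, 0.641, 0.0]
ft_force: [0.0, -0.4, -0.1]
finger_gap: 0.0512
```

Request:
apply_moves(series=[{"ax": 0,"ay": 0,"az": 0,"x": -0.3,"y": -0.04,"z": 0.15,"jaw": 0.2},{"ax": 0,"ay": 0,"az": 0,"x": -0.6,"y": -0.08,"z": 0.3,"jaw": 0.2},{"ax": 0,"ay": 0,"az": 0,"x": -0.85,"y": -0.12,"z": 0.42,"jaw": 0.2},{"ax": 0,"ay": 0,"az": 0,"x": -0.99,"y": -0.14,"z": 0.5,"jaw": 0.2},{"ax": 0,"ay": 0,"az": 0,"x": -0.99,"y": -0.14,"z": 0.5,"jaw": 0.2}])

```text
time_s: 5.1
eef_pos: [0.525, -0.3576, 0.1286]
orientation: [-0.001, 0.769, 0.639, -0.002]
ft_force: [-0.6, -0.1, -0.6]
finger_gap: 0.0512
```

```bash
python3 go.py ".5285 -.355 .043 -10.35"; python3 - <<'E'
from cell import imaging
import cv2,numpy as np
for n in ["top","side"]:
    p,d=imaging.read_camera(n); cv2.imwrite(f"pics/{n}1.png",p[150:350,300:640,::-1] if n=="top" else p[180:380,250:570,::-1])
E
```

```text
t 5.1 p [ 0.525  -0.3576  0.1286] yaw -10.6 tilt [-0.0042 -0.0011] F [-0.6 -0.1 -0.6] M [-0.    0.05  0.  ] gap 0.0512 j [ 0.07  0.55  0.64  1.69 -0.37  1.03  0.65]
-> .5285 -.355 .043 -10.35 xyz [0.0335 0.0331 0.8553] a [-0.00063  0.0003  -0.00071] dist 0.0857
```

View pics/side1.png

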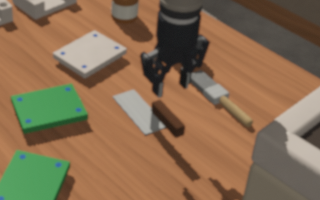

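The side crop shows the open gripper just above the dark handle at (168,117), near the handle. I'll check that it has settled.

```bash
python3 go.py ".5285 -.355 .043 -10.35"
```

```text
t 5.2 p [ 0.5289 -0.3535  0.13  ] yaw -10.29 tilt [-0.0004  0.0009] F [-0.   0.7 -0.2] M [ 0.05 -0.02 -0.05] gap 0.0512 j [ 0.06  0.54  0.64  1.69 -0.37  1.03  0.65]
-> .5285 -.355 .043 -10.35 xyz [-1.57e-02 -5.00e-04  8.70e-01] a [-9.0e-05 -1.3e-04  1.8e-04] dist 0.087
```

View pics/top1.png

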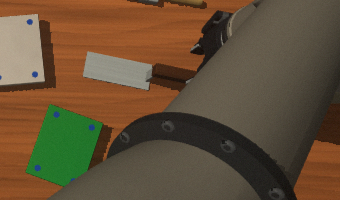

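Request:
apply_moves(series=[{"ax": 0,"ay": 0,"az": 0,"x": 0,"y": 0,"z": 0.2,"jaw": 0.2},{"ax": 0,"ay": 0,"az": 0,"x": -0.01,"y": 0,"z": 0.42,"jaw": 0.2},{"ax": 0,"ay": 0,"az": 0,"x": -0.015,"y": 0,"z": 0.64,"jaw": 0.2},{"ax": 0,"ay": 0,"az": 0,"x": -0.015,"y": 0,"z": 0.8,"jaw": 0.2},{"ax": 0,"ay": 0,"az": 0,"x": -0.015,"y": 0,"z": 0.87,"jaw": 0.2}])

```text
time_s: 5.62
eef_pos: [0.5296, -0.3516, 0.0414]
orientation: [-0.002, 0.766, 0.643, 0.0]
ft_force: [-0.2, 0.8, 0.2]
finger_gap: 0.0513
```

Request:
apply_moves(series=[{"ax": 0,"ay": 0,"az": 0,"x": 0,"y": 0,"z": 0,"jaw": -0.1},{"ax": 0,"ay": 0,"az": 0,"x": 0,"y": 0,"z": 0,"jaw": -0.3},{"ax": 0,"ay": 0,"az": 0,"x": 0,"y": 0,"z": 0,"jaw": -1},{"ax": 0,"ay": 0,"az": 0,"x": 0,"y": 0,"z": 0,"jaw": -1},{"ax": 0,"ay": 0,"az": 0,"x": 0,"y": 0,"z": 0,"jaw": -1}], force=110)

```text
time_s: 6.03
eef_pos: [0.5304, -0.355, 0.0449]
orientation: [0.001, 0.767, 0.642, 0.001]
ft_force: [0.1, 0.6, 4.1]
finger_gap: 0.0207
```

Request:
apply_moves(series=[{"ax": 0,"ay": 0,"az": 0,"x": 0,"y": 0,"z": 0,"jaw": -1},{"ax": 0,"ay": 0,"az": 0,"x": 0,"y": 0,"z": 0,"jaw": -1},{"ax": 0,"ay": 0,"az": 0,"x": 0,"y": 0,"z": 0,"jaw": -1},{"ax": 0,"ay": 0,"az": 0,"x": 0,"y": 0,"z": 0,"jaw": -1},{"ax": 0,"ay": 0,"az": 0,"x": 0,"y": 0,"z": 0,"jaw": -1}])

```text
time_s: 6.45
eef_pos: [0.5304, -0.3551, 0.0448]
orientation: [0.001, 0.767, 0.642, 0.001]
ft_force: [0.0, 1.3, 6.1]
finger_gap: 0.0204
```

```bash
python3 go.py
```

```text
t 6.45 p [ 0.5304 -0.3551  0.0448] yaw -10.19 tilt [ 0.0027 -0.0006] F [0.  1.3 6.1] M [0.47 0.05 0.01] gap 0.0204 j [ 0.11  0.64  0.58  1.74 -0.44  0.88  0.7 ]
```

Request:
apply_moves(series=[{"ax": 0,"ay": 0,"az": 0,"x": 0,"y": 0,"z": -0.04,"jaw": -1},{"ax": 0,"ay": 0,"az": 0,"x": 0,"y": 0,"z": -0.1,"jaw": -1},{"ax": 0,"ay": 0,"az": 0,"x": 0,"y": 0,"z": -0.18,"jaw": -1},{"ax": 0,"ay": 0,"az": 0,"x": 0,"y": 0,"z": -0.26,"jaw": -1},{"ax": 0,"ay": 0,"az": 0,"x": 0,"y": 0,"z": -0.3,"jaw": -1}])

```text
time_s: 6.87
eef_pos: [0.5296, -0.3552, 0.0747]
orientation: [0.001, 0.767, 0.641, 0.0]
ft_force: [0.4, -0.4, -1.3]
finger_gap: 0.0205
```

Request:
apply_moves(series=[{"ax": 0,"ay": 0,"az": -0.008,"x": 0.08,"y": 0.1,"z": 0,"jaw": -1},{"ax": 0,"ay": 0,"az": -0.018,"x": 0.2,"y": 0.25,"z": 0,"jaw": -1},{"ax": 0,"ay": 0,"az": -0.03,"x": 0.34,"y": 0.42,"z": 0,"jaw": -1},{"ax": 0,"ay": 0,"az": -0.041,"x": 0.46,"y": 0.57,"z": 0,"jaw": -1},{"ax": 0,"ay": 0,"az": -0.047,"x": 0.53,"y": 0.66,"z": 0,"jaw": -1}])

```text
time_s: 7.28
eef_pos: [0.607, -0.3109, 0.0729]
orientation: [0.0, 0.661, 0.75, 0.001]
ft_force: [0.4, 0.7, -2.4]
finger_gap: 0.0205
```

```bash
cat > snap.py <<'E'
import sys,cv2,numpy as np
from cell import imaging
tag=sys.argv[1]
for n in ["top","side"]:
    p,d=imaging.read_camera(n); i=imaging.camera_info(n)
    cv2.imwrite(f"pics/{n}_{tag}.png",p[...,::-1]); np.savez(f"{n}_{tag}.npz",p=p,d=d,K=i["K"],T=i["cam_to_world"])
E
python3 snap.py lift; python3 go.py; python3 - <<'E'
from h import *
a=cv2.imread("pics/top_lift.png")[150:300,270:520];b=cv2.imread("pics/side_lift.png")[200:350,290:540]
cv2.imwrite("pics/c_lift.png",np.vstack([cv2.resize(a,None,fx=2,fy=2),cv2.resize(b,None,fx=2,fy=2)])[:600])
p,d,K,T=load("top_lift.npz");C=cloud(d,K,T);hsv=cv2.cvtColor(p,cv2.COLOR_RGB2HSV)
z=C[...,2];m=np.zeros((480,640),bool);m[160:260,360:520]=1
m&=(z>.02)&(z<.05)&(hsv[...,1]<90)
P=C[m];print(len(P));A=np.c_[P[:,:2]-P[:,:2].mean(0),np.ones(len(P))]
s=np.linalg.lstsq(A,P[:,2],rcond=None)[0];print("plane",s,P.mean(0),cv2.minAreaRect((P[:,:2]*1000).astype(np.float32)))
E
```

```text
t 7.38 p [ 0.6065 -0.3112  0.0728] yaw 7.05 tilt [0.0015 0.0016] F [-0.2 -0.2 -1.7] M [-0.04  0.02  0.01] gap 0.0204 j [ 0.06  0.66  0.51  1.61 -0.37  0.97  0.82]
687
plane [0.00595899 0.00674398 0.03140873] [ 0.59472873 -0.17434258  0.03140873] ((591.684326171875, -190.0179443359375), (53.65003967285156, 89.39576721191406), 8.472506523132324)
```

View pics/c_lift.png

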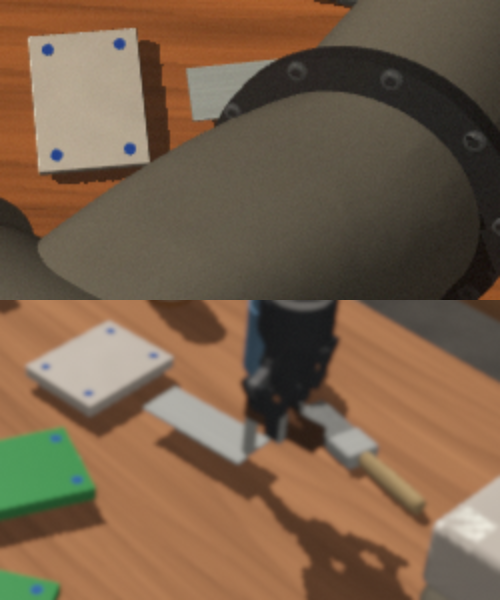

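Blade is level (slope under 0.4°), tip at about (190,93) in the enlarged crop, pointing at the cover's gap; brush and others are clear. Lowering to insertion height on the cover's centre line.

```bash
python3 go.py ".610 -.311 .0495 6.68; .5915 -.153 .0495 6.68"
```

```text
t 7.38 p [ 0.6065 -0.3112  0.0728] yaw 7.05 tilt [0.0015 0.0016] F [-0.2 -0.2 -1.7] M [-0.04  0.02  0.01] gap 0.0204 j [ 0.06  0.66  0.51  1.61 -0.37  0.97  0.82]
-> .610 -.311 .0495 6.68 xyz [-0.0027  0.0347  0.2331] a [ 0.00026 -0.00023  0.00103] dist 0.0236
->  .5915 -.153 .0495 6.68 xyz [1.5908 0.     0.    ] a [0. 0. 0.] dist 0.1591
```

Request:
apply_moves(series=[{"ax": 0,"ay": 0,"az": 0.0003,"x": 0,"y": 0.01,"z": 0.06,"jaw": -1},{"ax": 0,"ay": 0,"az": 0.0006,"x": 0,"y": 0.02,"z": 0.13,"jaw": -1},{"ax": 0,"ay": 0,"az": 0.001,"x": 0,"y": 0.035,"z": 0.2,"jaw": -1},{"ax": 0,"ay": 0,"az": 0.001,"x": 0,"y": 0.035,"z": 0.233,"jaw": -1},{"ax": 0,"ay": 0,"az": 0.001,"x": 0,"y": 0.035,"z": 0.233,"jaw": -1}])

```text
time_s: 7.8
eef_pos: [0.6054, -0.3137, 0.0482]
orientation: [-0.001, 0.667, 0.745, -0.001]
ft_force: [0.7, 0.3, -2.0]
finger_gap: 0.0206
```

```bash
python3 snap.py pre; python3 go.py ".5915 -.153 .0495 6.68"; python3 - <<'E'
from h import *
b=cv2.imread("pics/side_pre.png")[190:330,290:490]
cv2.imwrite("pics/c_pre.png",cv2.resize(b,None,fx=4,fy=4,interpolation=3))
p,d,K,T=load("top_pre.npz");C=cloud(d,K,T);hsv=cv2.cvtColor(p,cv2.COLOR_RGB2HSV)
z=C[...,2];m=np.zeros((480,640),bool);m[160:260,350:520]=1
m&=(z>.004)&(z<.02)&(hsv[...,1]<90)
n,l,s,c=cv2.connectedComponentsWithStats(m.astype(np.uint8));i=1+np.argmax(s[1:,4]);m=l==i
P=C[m];print(len(P));A=np.c_[P[:,:2]-P[:,:2].mean(0),np.ones(len(P))]
s=np.linalg.lstsq(A,P[:,2],rcond=None)[0];print("plane",s,P.mean(0),cv2.minAreaRect((P[:,:2]*1000).astype(np.float32)))
E
```

```text
t 7.9 p [ 0.6064 -0.314   0.0496] yaw 6.33 tilt [-0.0008  0.0001] F [ 0.1 -0.5 -1.8] M [-0.09 -0.01 -0.02] gap 0.0202 j [ 0.07  0.69  0.5   1.62 -0.39  0.94  0.82]
-> .5915 -.153 .0495 6.68 xyz [1.6171e+00 2.9000e-02 1.4000e-03] a [-1.2e-04 -4.0e-05 -9.7e-04] dist 0.1617
386
plane [0.00437817 0.00465001 0.00687937] [ 0.59886226 -0.16983385  0.00687937] ((595.4889526367188, -178.60357666015625), (43.24154281616211, 62.43213653564453), 6.888082504272461)
```

View pics/c_pre.png

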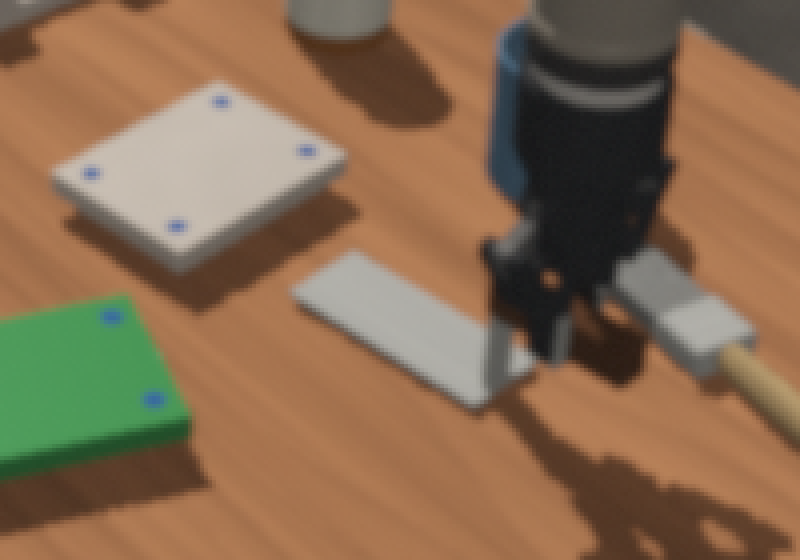

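Blade is off the bench by about 3–4 mm (tip at (320,275) in the crop) and in line with the cover's gap. Inserting.

Request:
apply_moves(series=[{"ax": 0,"ay": 0,"az": -0.0003,"x": 0.06,"y": 0.008,"z": -0.003,"jaw": -1},{"ax": 0,"ay": 0,"az": -0.0006,"x": 0.17,"y": 0.015,"z": -0.006,"jaw": -1},{"ax": 0,"ay": 0,"az": -0.001,"x": 0.3,"y": 0.022,"z": -0.008,"jaw": -1},{"ax": 0,"ay": 0,"az": -0.001,"x": 0.43,"y": 0.029,"z": -0.008,"jaw": -1},{"ax": 0,"ay": 0,"az": -0.001,"x": 0.52,"y": 0.029,"z": -0.008,"jaw": -1}])

```text
time_s: 8.32
eef_pos: [0.6046, -0.258, 0.0507]
orientation: [-0.001, 0.663, 0.748, 0.001]
ft_force: [-0.5, -0.2, -1.5]
finger_gap: 0.0207
```

```bash
 python3 go.py ".5915 -.153 .0503 6.68"
```

```text
t 8.32 p [ 0.6046 -0.258   0.0507] yaw 6.89 tilt [0.0001 0.0022] F [-0.5 -0.2 -1.5] M [-0.04 -0.03 -0.03] gap 0.0207 j [-0.01  0.65  0.5   1.69 -0.38  0.91  0.76]
-> .5915 -.153 .0503 6.68 xyz [ 1.0582 -0.0042  0.0063] a [ 6.0e-05 -3.5e-04  5.9e-04] dist 0.1058
```

Request:
apply_moves(series=[{"ax": 0,"ay": 0,"az": 0,"x": 0.1,"y": 0,"z": 0,"jaw": -1},{"ax": 0,"ay": 0,"az": 0,"x": 0.22,"y": 0,"z": 0,"jaw": -1},{"ax": 0,"ay": 0,"az": 0,"x": 0.34,"y": 0,"z": 0,"jaw": -1},{"ax": 0,"ay": 0,"az": 0,"x": 0.46,"y": 0,"z": 0,"jaw": -1},{"ax": 0,"ay": 0,"az": 0,"x": 0.55,"y": 0,"z": 0,"jaw": -1}])

```text
time_s: 8.73
eef_pos: [0.5975, -0.205, 0.0507]
orientation: [-0.0, 0.664, 0.748, 0.0]
ft_force: [-0.4, 1.1, -1.7]
finger_gap: 0.0205
```

```bash
 python3 go.py ".5915 -.153 .0503 6.68"
```

```text
t 8.73 p [ 0.5975 -0.205   0.0507] yaw 6.79 tilt [-0.0002  0.001 ] F [-0.4  1.1 -1.7] M [-0.13 -0.04  0.01] gap 0.0205 j [-0.11  0.61  0.51  1.75 -0.37  0.88  0.69]
-> .5915 -.153 .0503 6.68 xyz [0.5238 0.0015 0.0042] a [-2.0e-05 -1.6e-04  3.1e-04] dist 0.0524
```

Request:
apply_moves(series=[{"ax": 0,"ay": 0,"az": 0,"x": 0.1,"y": 0,"z": 0,"jaw": -1},{"ax": 0,"ay": 0,"az": 0,"x": 0.22,"y": 0,"z": 0,"jaw": -1},{"ax": 0,"ay": 0,"az": 0,"x": 0.35,"y": 0,"z": 0,"jaw": -1},{"ax": 0,"ay": 0,"az": 0,"x": 0.45,"y": 0,"z": 0,"jaw": -1},{"ax": 0,"ay": 0,"az": 0,"x": 0.52,"y": 0,"z": 0,"jaw": -1}])

```text
time_s: 9.15
eef_pos: [0.5915, -0.1533, 0.0506]
orientation: [-0.0, 0.664, 0.748, 0.0]
ft_force: [0.1, -0.4, -1.7]
finger_gap: 0.0206
```

```bash
python3 snap.py ins; python3 go.py ".5915 -.153 .0503 6.68"; python3 - <<'E'
from h import *
a=cv2.imread("pics/top_ins.png")[130:280,260:460];b=cv2.imread("pics/side_ins.png")[170:320,280:480]
cv2.imwrite("pics/c_ins.png",np.hstack([cv2.resize(x,None,fx=2,fy=2,interpolation=3) for x in(a,b)]))
E
```

```text
t 9.25 p [ 0.5917 -0.1532  0.0506] yaw 6.88 tilt [-0.0003  0.0012] F [ 0.9  0.1 -2. ] M [-0.1  -0.04 -0.03] gap 0.0202 j [-0.2   0.58  0.51  1.81 -0.36  0.85  0.61]
-> .5915 -.153 .0503 6.68 xyz [ 0.0023 -0.0016  0.0032] a [-2.0e-05 -2.0e-04  5.7e-04] dist 0.0004
```

View pics/c_ins.png

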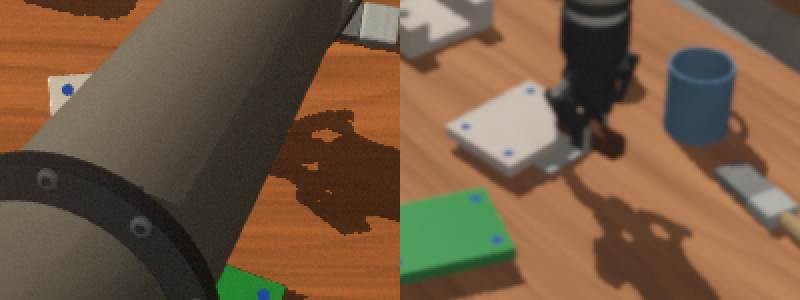

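Side crop shows the blade in under the cover, with the upright strip just short of its near edge at about (570,155), and the dots have not moved. Lifting slowly.

Request:
apply_moves(series=[{"ax": 0,"ay": 0,"az": 0,"x": 0,"y": 0,"z": -0.02,"jaw": -1},{"ax": 0,"ay": 0,"az": 0,"x": 0,"y": 0,"z": -0.04,"jaw": -1},{"ax": 0,"ay": 0,"az": 0,"x": 0,"y": 0,"z": -0.06,"jaw": -1},{"ax": 0,"ay": 0,"az": 0,"x": 0,"y": 0,"z": -0.08,"jaw": -1},{"ax": 0,"ay": 0,"az": 0,"x": 0,"y": 0,"z": -0.1,"jaw": -1}], force=120)

```text
time_s: 9.67
eef_pos: [0.5913, -0.1562, 0.0608]
orientation: [0.0, 0.665, 0.747, -0.0]
ft_force: [-0.7, 0.4, -3.4]
finger_gap: 0.0203
```

Request:
apply_moves(series=[{"ax": 0,"ay": 0,"az": 0,"x": 0,"y": 0,"z": -0.03,"jaw": -1},{"ax": 0,"ay": 0,"az": 0,"x": 0,"y": 0,"z": -0.07,"jaw": -1},{"ax": 0,"ay": 0,"az": 0,"x": 0,"y": 0,"z": -0.12,"jaw": -1},{"ax": 0,"ay": 0,"az": 0,"x": 0,"y": 0,"z": -0.16,"jaw": -1},{"ax": 0,"ay": 0,"az": 0,"x": 0,"y": 0,"z": -0.18,"jaw": -1}])

```text
time_s: 10.08
eef_pos: [0.5921, -0.1557, 0.0798]
orientation: [0.001, 0.664, 0.747, 0.0]
ft_force: [0.3, 0.1, -3.3]
finger_gap: 0.0204
```

```bash
python3 snap.py up; python3 go.py; python3 - <<'E'
from h import *
b=cv2.imread("pics/side_up.png")[140:320,260:500]
cv2.imwrite("pics/c_up.png",cv2.resize(b,None,fx=3,fy=3,interpolation=3))
p,d,K,T=load("side_up.npz");C=cloud(d,K,T);z=C[...,2];print([np.round(z[y,x],4) for y,x in [(235,315),(230,330),(225,340),(240,330)]])
E
```

```text
t 10.18 p [ 0.592  -0.1556  0.0795] yaw 6.74 tilt [ 0.0013 -0.0001] F [ 0.2 -0.5 -4.4] M [-0.33 -0.05  0.  ] gap 0.0202 j [-0.21  0.54  0.53  1.79 -0.34  0.9   0.59]
[np.float64(0.0451), np.float64(0.0551), np.float64(0.0529), np.float64(0.0513)]
```

View pics/c_up.png

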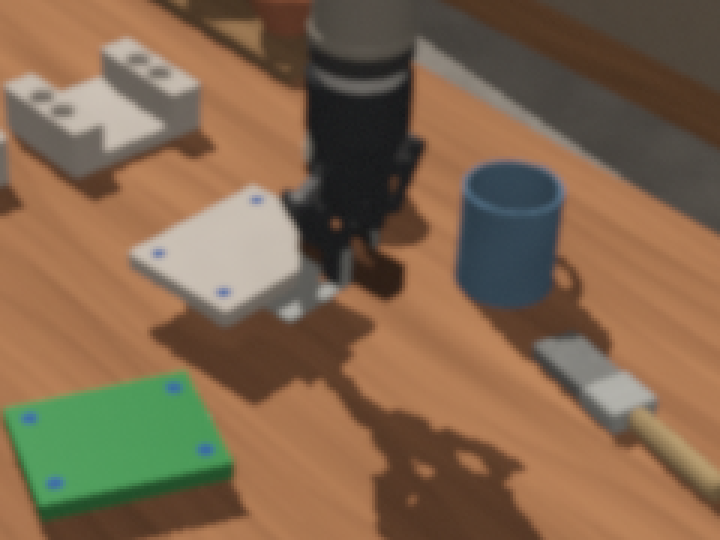

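Cover is up on the blade, around (220,255) in the crop. Checking how level it is.

```bash
cat > lev.py <<'E'
import sys
from h import *
n,z0,z1,x0,x1,y0,y1=sys.argv[1],*map(float,sys.argv[2:8])
p,d,K,T=load(n);C=cloud(d,K,T);z=C[...,2];hsv=cv2.cvtColor(p,cv2.COLOR_RGB2HSV)
m=(z>z0)&(z<z1)&(C[...,0]>x0)&(C[...,0]<x1)&(C[...,1]>y0)&(C[...,1]<y1)&(p.min(2)>110)&(hsv[...,1]<70)
P=C[m]
for _ in range(4):
    A=np.c_[P[:,:2]-P[:,:2].mean(0),np.ones(len(P))]
    s=np.linalg.lstsq(A,P[:,2],rcond=None)[0];r=P[:,2]-A@s;P=P[abs(r)<max(.0015,2*r.std())]
print(len(P),"slope deg",np.degrees(s[:2]).round(2),"at",P.mean(0).round(4),"rect",cv2.minAreaRect((P[:,:2]*1000).astype(np.float32)))
b=(hsv[...,0]>100)&(hsv[...,0]<135)&(hsv[...,1]>110)&(C[...,0]>x0)&(C[...,0]<x1)&(C[...,1]>y0)&(C[...,1]<y1)&(z>z0-.01)&(z<z1+.01)
B=blobs(b,np.median(P[:,2]),K,T,5,80)
for x in B: print("dot",x[0].round(1),x[1],x[2].round(4))
if len(B)>=2 and len(sys.argv)>8:
    print("cover fit",fitkeys4(np.array([x[2] for x in B])) if 0 else (fitkeys(np.array([x[2] for x in B]),float(sys.argv[8])) if len(B)==4 else "need 4"))
E
python3 lev.py side_ins.npz .02 .04 .48 .68 -.14 .05; python3 lev.py side0.npz .02 .04 .48 .68 -.14 .05 96.7;python3 lev.py side_up.npz .03 .08 .48 .68 -.14 .05
```

```text
1209 slope deg [ 0.12 -0.1 ] at [ 0.5623 -0.0442  0.0283] rect ((574.7577514648438, -46.00145721435547), (141.03765869140625, 113.73007202148438), 5.518817901611328)
1421 slope deg [ 0.22 -0.31] at [ 0.5733 -0.0483  0.0281] rect ((576.30078125, -45.929443359375), (144.05804443359375, 111.95477294921875), 5.705165863037109)
1257 slope deg [ 0.2  -0.41] at [ 0.5648 -0.0433  0.0533] rect ((574.9622802734375, -44.51123046875), (143.4334259033203, 111.98201751708984), 7.595368385314941)
```

```bash
python3 go.py ".590 -.13 .11 6.2; .568 -.07 .122 4; .545 -.01 .122 1.5; .52 .045 .122 -1; .49 .1 .122 -3.5; .461 .145 .122 -6.44; .4497 .1631 .122 -6.44"
python3 - <<'E'
from h import *
# refine base_a: side view socket check + top socket by dark colour
p,d,K,T=load("top0.npz");g=cv2.GaussianBlur(p.max(2),(0,0),.7).astype(int)
W=[]
for cx,cy in [(130.5,221.6),(167.6,226.8),(118.3,277.4),(156.3,282.9)]:
    x0,y0=int(cx)-9,int(cy)-9;w=g[y0:y0+19,x0:x0+19];t=g[int(cy)-3:int(cy)+4,int(cx)-3:int(cx)+4].mean()
    m=(w<130).astype(np.uint8);n,l,s,c=cv2.connectedComponentsWithStats(m);i=l[9,9];
    print(c[i]+[x0,y0],s[i]);W.append(px_at_z(*(c[i]+[x0,y0]),.045,K,T)[:2])
print(fitkeys(np.array(W),83.5))
E
```

```text
t 10.18 p [ 0.592  -0.1556  0.0795] yaw 6.74 tilt [ 0.0013 -0.0001] F [ 0.2 -0.5 -4.4] M [-0.33 -0.05  0.  ] gap 0.0202 j [-0.21  0.54  0.53  1.79 -0.34  0.9   0.59]
-> .590 -.13 .11 6.2 xyz [ 0.2564  0.0102 -0.3053] a [2.00e-04 3.00e-05 1.49e-03] dist 0.0399
->  .568 -.07 .122 4 xyz [ 0.6203 -0.1539 -0.12  ] a [0.      0.      0.00611] dist 0.065
->  .545 -.01 .122 1.5 xyz [ 0.6146 -0.1876  0.    ] a [0.      0.      0.00694] dist 0.0643
->  .52 .045 .122 -1 xyz [ 0.5564 -0.2355  0.    ] a [0.      0.      0.00694] dist 0.0604
->  .49 .1 .122 -3.5 xyz [ 0.5447 -0.3096  0.    ] a [0.      0.      0.00694] dist 0.0626
->  .461 .145 .122 -6.44 xyz [ 0.4315 -0.3169  0.    ] a [0.      0.      0.00817] dist 0.0535
->  .4497 .1631 .122 -6.44 xyz [ 0.1672 -0.1326  0.    ] a [0. 0. 0.] dist 0.0213
[129.10483871 221.40322581] [  2   4  13  12 124]
[166.36065574 226.48360656] [  3   4  12  12 122]
[116.90441176 277.25735294] [  2   3  13  13 136]
[154.90977444 282.60902256] [  2   4  13  13 133]
(array([0.46210706, 0.27528343]), np.float64(83.60716677740767), array([0.19978601, 0.09254596, 0.23650835, 0.15901699]))
```

base_a estimates, once corrected for viewing bias, agree at (0.462, 0.274), 83.55°. Now the gentle carry.

Request:
apply_moves(series=[{"ax": 0,"ay": 0,"az": 0.0001,"x": 0.02,"y": 0,"z": -0.04,"jaw": -1},{"ax": 0,"ay": 0,"az": 0.0003,"x": 0.06,"y": 0,"z": -0.1,"jaw": -1},{"ax": 0,"ay": 0,"az": 0.0006,"x": 0.11,"y": 0,"z": -0.18,"jaw": -1},{"ax": 0,"ay": 0,"az": 0.001,"x": 0.18,"y": 0.01,"z": -0.25,"jaw": -1},{"ax": 0,"ay": 0,"az": 0.0015,"x": 0.27,"y": 0.01,"z": -0.31,"jaw": -1}])

```text
time_s: 10.6
eef_pos: [0.59, -0.1282, 0.1111]
orientation: [0.001, 0.668, 0.744, 0.0]
ft_force: [-0.2, -0.6, -4.3]
finger_gap: 0.0202
```

Request:
apply_moves(series=[{"ax": 0,"ay": 0,"az": 0.001,"x": 0.1,"y": -0.02,"z": -0.04,"jaw": -1},{"ax": 0,"ay": 0,"az": 0.0022,"x": 0.22,"y": -0.05,"z": -0.07,"jaw": -1},{"ax": 0,"ay": 0,"az": 0.0035,"x": 0.34,"y": -0.08,"z": -0.1,"jaw": -1},{"ax": 0,"ay": 0,"az": 0.0048,"x": 0.47,"y": -0.11,"z": -0.12,"jaw": -1},{"ax": 0,"ay": 0,"az": 0.0061,"x": 0.6,"y": -0.15,"z": -0.12,"jaw": -1}])

```text
time_s: 11.02
eef_pos: [0.5684, -0.0688, 0.1229]
orientation: [0.0, 0.682, 0.731, 0.001]
ft_force: [-0.1, 0.1, -3.9]
finger_gap: 0.0203
```

Request:
apply_moves(series=[{"ax": 0,"ay": 0,"az": 0.0013,"x": 0.12,"y": -0.04,"z": 0,"jaw": -1},{"ax": 0,"ay": 0,"az": 0.0027,"x": 0.24,"y": -0.08,"z": 0,"jaw": -1},{"ax": 0,"ay": 0,"az": 0.0041,"x": 0.36,"y": -0.12,"z": 0,"jaw": -1},{"ax": 0,"ay": 0,"az": 0.0055,"x": 0.48,"y": -0.15,"z": 0,"jaw": -1},{"ax": 0,"ay": 0,"az": 0.0069,"x": 0.6,"y": -0.19,"z": 0,"jaw": -1}])

```text
time_s: 11.43
eef_pos: [0.5446, -0.0102, 0.1224]
orientation: [-0.0, 0.697, 0.717, 0.0]
ft_force: [0.5, -0.2, -3.9]
finger_gap: 0.0204
```

Request:
apply_moves(series=[{"ax": 0,"ay": 0,"az": 0.0013,"x": 0.12,"y": -0.05,"z": 0,"jaw": -1},{"ax": 0,"ay": 0,"az": 0.0027,"x": 0.23,"y": -0.1,"z": 0,"jaw": -1},{"ax": 0,"ay": 0,"az": 0.0041,"x": 0.34,"y": -0.15,"z": 0,"jaw": -1},{"ax": 0,"ay": 0,"az": 0.0055,"x": 0.45,"y": -0.2,"z": 0,"jaw": -1},{"ax": 0,"ay": 0,"az": 0.0069,"x": 0.56,"y": -0.25,"z": 0,"jaw": -1}])

```text
time_s: 11.85
eef_pos: [0.5178, 0.0449, 0.1224]
orientation: [-0.0, 0.713, 0.701, 0.0]
ft_force: [-0.2, -0.5, -3.9]
finger_gap: 0.0206
```

```bash
python3 go.py ".49 .1 .122 -3.5; .461 .145 .122 -6.4; .4500 .1643 .122 -6.4"
```

```text
t 11.85 p [0.5178 0.0449 0.1224] yaw -0.94 tilt [-0.      0.0009] F [-0.2 -0.5 -3.9] M [-0.31 -0.01 -0.02] gap 0.0206 j [-0.66  0.33  0.59  1.98 -0.23  0.9   0.04]
-> .49 .1 .122 -3.5 xyz [ 0.546  -0.2868  0.0041] a [-1.00e-05 -1.40e-04  7.11e-03] dist 0.0617
->  .461 .145 .122 -6.4 xyz [ 0.4315 -0.3169  0.    ] a [0.      0.      0.00806] dist 0.0535
->  .4500 .1643 .122 -6.4 xyz [ 0.1795 -0.1308  0.    ] a [0. 0. 0.] dist 0.0222
```

Request:
apply_moves(series=[{"ax": 0,"ay": 0,"az": 0.0013,"x": 0.11,"y": -0.055,"z": 0,"jaw": -1},{"ax": 0,"ay": 0,"az": 0.0027,"x": 0.22,"y": -0.11,"z": 0,"jaw": -1},{"ax": 0,"ay": 0,"az": 0.0041,"x": 0.33,"y": -0.17,"z": 0,"jaw": -1},{"ax": 0,"ay": 0,"az": 0.0056,"x": 0.44,"y": -0.23,"z": 0,"jaw": -1},{"ax": 0,"ay": 0,"az": 0.0071,"x": 0.546,"y": -0.29,"z": 0,"jaw": -1}])

```text
time_s: 12.27
eef_pos: [0.4895, 0.1, 0.1224]
orientation: [-0.0, 0.728, 0.685, 0.0]
ft_force: [0.4, 0.3, -3.2]
finger_gap: 0.0201
```

Request:
apply_moves(series=[{"ax": 0,"ay": 0,"az": 0.0016,"x": 0.11,"y": -0.08,"z": 0,"jaw": -1},{"ax": 0,"ay": 0,"az": 0.0033,"x": 0.21,"y": -0.15,"z": 0,"jaw": -1},{"ax": 0,"ay": 0,"az": 0.005,"x": 0.3,"y": -0.22,"z": 0,"jaw": -1},{"ax": 0,"ay": 0,"az": 0.0067,"x": 0.375,"y": -0.275,"z": 0,"jaw": -1},{"ax": 0,"ay": 0,"az": 0.008,"x": 0.43,"y": -0.317,"z": 0,"jaw": -1}])

```text
time_s: 12.68
eef_pos: [0.4602, 0.145, 0.1222]
orientation: [-0.001, 0.745, 0.667, 0.0]
ft_force: [0.6, -0.8, -3.9]
finger_gap: 0.0202
```

Request:
apply_moves(series=[{"ax": 0,"ay": 0,"az": 0,"x": 0.05,"y": -0.035,"z": 0,"jaw": -1},{"ax": 0,"ay": 0,"az": 0,"x": 0.1,"y": -0.07,"z": 0,"jaw": -1},{"ax": 0,"ay": 0,"az": 0,"x": 0.14,"y": -0.1,"z": 0,"jaw": -1},{"ax": 0,"ay": 0,"az": 0,"x": 0.17,"y": -0.12,"z": 0,"jaw": -1},{"ax": 0,"ay": 0,"az": 0,"x": 0.18,"y": -0.13,"z": 0,"jaw": -1}])

```text
time_s: 13.1
eef_pos: [0.4502, 0.1632, 0.1218]
orientation: [-0.0, 0.745, 0.667, 0.0]
ft_force: [-0.7, -0.1, -3.2]
finger_gap: 0.0205
```

```bash
python3 snap.py over; python3 go.py ".4500 .1643 .122 -6.4"; python3 - <<'E'
from h import *
a=cv2.imread("pics/top_over.png")[160:340,60:300];b=cv2.imread("pics/side_over.png")[100:280,140:380]
cv2.imwrite("pics/c_over.png",np.hstack([cv2.resize(x,None,fx=1.65,fy=1.65,interpolation=3) for x in(a,b)]))
E
```

```text
t 13.2 p [0.4504 0.1626 0.1218] yaw -6.4 tilt [-0. -0.] F [ 0.3  0.1 -3.1] M [-0.34  0.06  0.05] gap 0.0203 j [-0.93  0.25  0.57  2.07 -0.18  0.87 -0.37]
-> .4500 .1643 .122 -6.4 xyz [ 0.0161 -0.0056 -0.0019] a [-1.e-05  0.e+00  1.e-05] dist 0.0017
```

View pics/c_over.png

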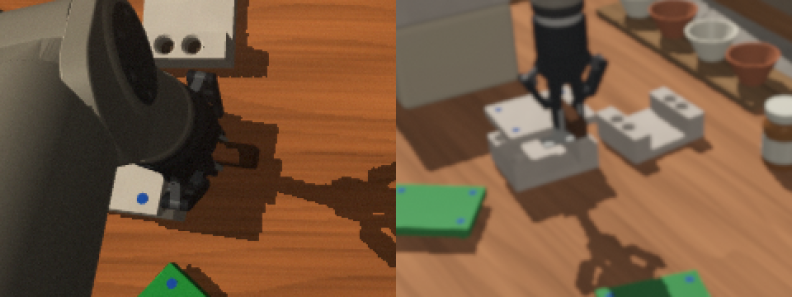

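The top crop shows one cover dot at (142,198), and the side crop shows two dots at (497,108) and (515,129), with the cover over base_a. I'll use these to check alignment.

```bash
cat > dots.py <<'E'
import sys
from h import *
tag,zt,cx,cy,a=sys.argv[1],*map(float,sys.argv[2:6])
a=np.radians(a);R=np.array([[np.cos(a),-np.sin(a)],[np.sin(a),np.cos(a)]])
E=KEYS@R.T+[cx,cy]
for n in("top","side"):
    p,d,K,T=load(f"{n}_{tag}.npz");hsv=cv2.cvtColor(p,cv2.COLOR_RGB2HSV)
    for e in E:
        u,v=proj(np.array([*e,zt]),K,T);x0,y0=int(round(u))-8,int(round(v))-8
        if x0<0 or y0<0: continue
        # bluish excess
        w=p[y0:y0+17,x0:x0+17].astype(float);bl=np.clip(w[...,2]-w[...,0]-8,0,None)
        if bl.max()<15: continue
        bl[bl<.3*bl.max()]=0
        s=bl.sum();ys,xs=np.mgrid[0:17,0:17];c=np.array([(xs*bl).sum()/s+x0,(ys*bl).sum()/s+y0])
        D=cloud(d,K,T)[int(round(c[1])),int(round(c[0]))]
        g=px_at_z(*c,zt,K,T)[:2];print(n,"exp",e.round(4),"got",g.round(4),"diff mm",((g-e)*1000).round(1),"px",c.round(1),"depthz",D[2].round(4),"n",(bl>0).sum())
E
cp top0.npz top_0.npz; cp side0.npz side_0.npz
python3 dots.py 0 .028 .5789 -.0457 96.68; echo; python3 dots.py up .0537 .5789 -.0457 96.68; echo; python3 dots.py over .0958 .4626 .2726 83.5
python3 lev.py side_over.npz .085 .105 .37 .56 .17 .37;python3 lev.py top_over.npz .085 .105 .37 .56 .17 .37
```

```text
top exp [ 0.5211 -0.0162] got [ 0.5211 -0.016 ] diff mm [0.  0.2] px [297.7 227.1] depthz 0.0286 n 26
top exp [ 0.6283 -0.0037] got [ 0.6284 -0.0036] diff mm [0. 0.] px [293.3 174.4] depthz 0.0326 n 27
top exp [ 0.5295 -0.0877] got [ 0.5294 -0.0879] diff mm [-0.  -0.1] px [334.5 224. ] depthz 0.0299 n 26
top exp [ 0.6367 -0.0752] got [ 0.6367 -0.0753] diff mm [ 0.  -0.2] px [329.3 171.5] depthz 0.0285 n 26
side exp [ 0.5211 -0.0162] got [ 0.5191 -0.0152] diff mm [-2.  1.] px [312.3 232.8] depthz 0.0294 n 6
side exp [ 0.6283 -0.0037] got [ 0.6267 -0.0034] diff mm [-1.6  0.2] px [344.9 215. ] depthz 0.0303 n 5
side exp [ 0.5295 -0.0877] got [ 0.5277 -0.0875] diff mm [-1.7  0.2] px [333.9 246.2] depthz 0.0274 n 7
side exp [ 0.6367 -0.0752] got [ 0.6346 -0.0748] diff mm [-2.1  0.4] px [366.2 227.3] depthz 0.0284 n 5

top exp [ 0.6283 -0.0037] got [ 0.6286 -0.0031] diff mm [0.3 0.6] px [292.5 170. ] depthz 0.0546 n 26
side exp [ 0.5211 -0.0162] got [ 0.5195 -0.0158] diff mm [-1.6  0.4] px [312.4 223.9] depthz 0.0509 n 7
side exp [ 0.6283 -0.0037] got [ 0.6266 -0.0036] diff mm [-1.7  0.1] px [345.1 206.3] depthz 0.0524 n 5
side exp [ 0.5295 -0.0877] got [ 0.5282 -0.0866] diff mm [-1.2  1.1] px [334.  236.9] depthz 0.0539 n 8

top exp [0.4049 0.2429] got [0.4051 0.244 ] diff mm [0.2 1.1] px [145.8 280. ] depthz 0.0954 n 38
side exp [0.413  0.3145] got [0.4104 0.3139] diff mm [-2.7 -0.6] px [201.5 166. ] depthz 0.0963 n 2
side exp [0.4049 0.2429] got [0.4027 0.2432] diff mm [-2.2  0.3] px [212.2 178.3] depthz 0.0941 n 5
688 slope deg [-0.12 -0.39] at [0.4366 0.2741 0.0951] rect ((459.3931884765625, 273.37640380859375), (114.91027069091797, 141.3942413330078), 83.8429946899414)
663 slope deg [ 0.33 -0.69] at [0.4148 0.2515 0.0959] rect ((415.838134765625, 250.51956176757812), (52.29953384399414, 49.77106475830078), 83.42619323730469)
dot [145.9 279.8] 34 [0.4053 0.2439]
```

Both cameras, with the side one's known bias removed, put the cover within about 1.5 mm. The remaining correction is +1.6 mm along the tool's x. Lowering to just above the sockets with that correction.

Request:
apply_moves(series=[{"ax": 0,"ay": 0,"az": 0,"x": 0.004,"y": -0.001,"z": 0.03,"jaw": -1},{"ax": 0,"ay": 0,"az": 0,"x": 0.008,"y": -0.003,"z": 0.08,"jaw": -1},{"ax": 0,"ay": 0,"az": 0,"x": 0.012,"y": -0.005,"z": 0.13,"jaw": -1},{"ax": 0,"ay": 0,"az": 0,"x": 0.015,"y": -0.005,"z": 0.16,"jaw": -1},{"ax": 0,"ay": 0,"az": 0,"x": 0.015,"y": -0.005,"z": 0.17,"jaw": -1}])

```text
time_s: 13.62
eef_pos: [0.4496, 0.1638, 0.1039]
orientation: [-0.0, 0.746, 0.666, -0.001]
ft_force: [0.6, -0.0, -3.8]
finger_gap: 0.0202
```

```bash
python3 snap.py low; python3 go.py ".4500 .1643 .105 -6.4"; python3 dots.py low .079 .4622 .2743 83.5;  python3 lev.py side_low.npz .07 .09 .37 .56 .17 .37; python3 - <<'E'
from h import *
b=cv2.imread("pics/side_low.png")[130:230,180:310]
cv2.imwrite("pics/c_low.png",cv2.resize(b,None,fx=6,fy=6,interpolation=3))
E
```

```text
t 13.72 p [0.4499 0.1639 0.1044] yaw -6.42 tilt [-0.0007 -0.0006] F [ 0.  -0.5 -3.6] M [-0.31  0.03 -0.02] gap 0.0201 j [-0.92  0.28  0.56  2.08 -0.2   0.83 -0.36]
-> .4500 .1643 .105 -6.4 xyz [ 0.0041  0.0008 -0.0064] a [-1.e-04  1.e-04 -6.e-05] dist 0.0008
top exp [0.4045 0.2446] got [0.4044 0.2442] diff mm [-0.1 -0.4] px [149.1 281.1] depthz 0.0776 n 35
side exp [0.4126 0.3162] got [0.4091 0.3131] diff mm [-3.5 -3.1] px [202. 172.] depthz 0.0784 n 3
side exp [0.4045 0.2446] got [0.4018 0.2425] diff mm [-2.7 -2.1] px [212.8 184.4] depthz 0.0788 n 5
685 slope deg [-0.27 -0.49] at [0.4358 0.2758 0.0771] rect ((458.5703430175781, 274.39300537109375), (118.0036849975586, 141.24612426757812), 82.97508239746094)
```

View pics/c_low.png

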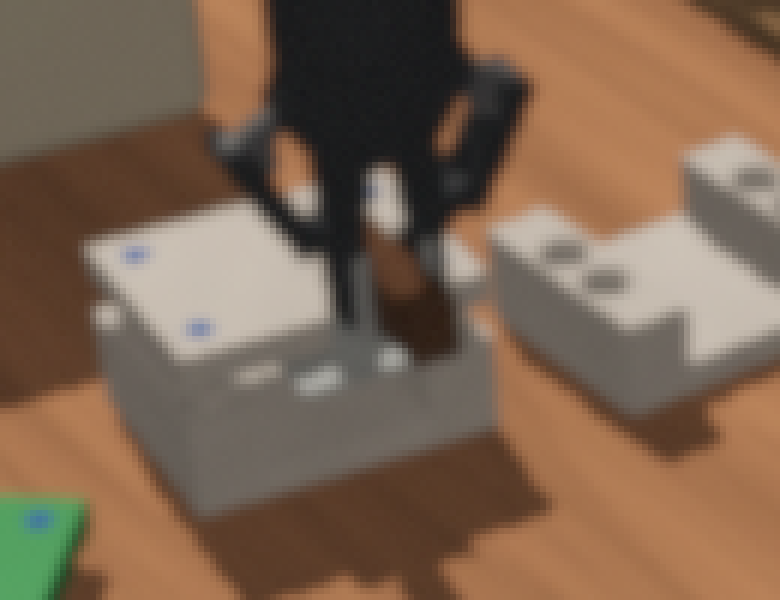

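The side crop shows the cover square over base_a, with a small even gap and the blade over the channel at about (320,378). Alignment is within 1 mm. Lowering slowly into the sockets.

Request:
apply_moves(series=[{"ax": 0,"ay": 0,"az": 0,"x": 0.003,"y": 0,"z": 0.02,"jaw": -1},{"ax": 0,"ay": 0,"az": 0,"x": 0.006,"y": 0,"z": 0.04,"jaw": -1},{"ax": 0,"ay": 0,"az": 0,"x": 0.008,"y": 0,"z": 0.06,"jaw": -1},{"ax": 0,"ay": 0,"az": 0,"x": 0.008,"y": 0,"z": 0.08,"jaw": -1},{"ax": 0,"ay": 0,"az": 0,"x": 0.008,"y": 0,"z": 0.1,"jaw": -1}])

```text
time_s: 14.13
eef_pos: [0.4502, 0.165, 0.0946]
orientation: [-0.0, 0.745, 0.667, 0.0]
ft_force: [-0.1, -0.4, -3.8]
finger_gap: 0.0205
```

```bash
python3 snap.py low2; python3 go.py ; python3 dots.py low2 .068 .4622 .2743 83.5;  python3 lev.py side_low2.npz .06 .08 .37 .56 .17 .37
```

```text
t 14.23 p [0.4499 0.1649 0.0944] yaw -6.4 tilt [-0.0006 -0.0003] F [-0.5 -0.1 -3.9] M [-0.32  0.07  0.01] gap 0.0205 j [-0.91  0.3   0.55  2.09 -0.21  0.81 -0.34]
top exp [0.4045 0.2446] got [0.4051 0.2461] diff mm [0.7 1.5] px [150.3 281.2] depthz 0.0671 n 35
side exp [0.4126 0.3162] got [0.4098 0.3163] diff mm [-2.8  0.2] px [202.2 175.1] depthz 0.0698 n 4
side exp [0.4045 0.2446] got [0.4028 0.2457] diff mm [-1.7  1. ] px [213.  187.5] depthz 0.0701 n 6
684 slope deg [-0.32 -0.37] at [0.4363 0.2757 0.0675] rect ((459.1268005371094, 276.15521240234375), (118.16869354248047, 139.38841247558594), 84.45814514160156)
```

Keys are entering (tips about 5 mm into the sockets) with no force change. Continuing.

Request:
apply_moves(series=[{"ax": 0,"ay": 0,"az": 0,"x": 0,"y": 0,"z": 0.012,"jaw": -1},{"ax": 0,"ay": 0,"az": 0,"x": 0,"y": 0,"z": 0.024,"jaw": -1},{"ax": 0,"ay": 0,"az": 0,"x": 0,"y": 0,"z": 0.036,"jaw": -1},{"ax": 0,"ay": 0,"az": 0,"x": 0,"y": 0,"z": 0.048,"jaw": -1},{"ax": 0,"ay": 0,"az": 0,"x": 0,"y": 0,"z": 0.06,"jaw": -1}])

```text
time_s: 14.65
eef_pos: [0.4502, 0.1649, 0.0887]
orientation: [-0.0, 0.745, 0.667, 0.0]
ft_force: [0.0, -1.2, -3.0]
finger_gap: 0.0204
```

Request:
apply_moves(series=[{"ax": 0,"ay": 0,"az": 0,"x": 0,"y": 0,"z": 0.008,"jaw": -1},{"ax": 0,"ay": 0,"az": 0,"x": 0,"y": 0,"z": 0.016,"jaw": -1},{"ax": 0,"ay": 0,"az": 0,"x": 0,"y": 0,"z": 0.024,"jaw": -1},{"ax": 0,"ay": 0,"az": 0,"x": 0,"y": 0,"z": 0.03,"jaw": -1},{"ax": 0,"ay": 0,"az": 0,"x": 0,"y": 0,"z": 0.03,"jaw": -1}])

```text
time_s: 15.07
eef_pos: [0.4506, 0.1653, 0.086]
orientation: [-0.0, 0.746, 0.666, 0.0]
ft_force: [0.4, -0.4, -2.1]
finger_gap: 0.0204
```

```bash
python3 snap.py low3; python3 go.py ; python3 dots.py low3 .061 .4622 .2743 83.5;  python3 lev.py side_low3.npz .05 .07 .37 .56 .17 .37; python3 - <<'E'
from h import *
b=cv2.imread("pics/side_low3.png")[130:230,180:310]
cv2.imwrite("pics/c_low3.png",cv2.resize(b,None,fx=6,fy=6,interpolation=3))
E
```

```text
t 15.17 p [0.4505 0.1652 0.086 ] yaw -6.4 tilt [0.0005 0.0005] F [ 0.9 -0.4 -1. ] M [-0.11 -0.07 -0.02] gap 0.0199 j [-0.91  0.31  0.55  2.1  -0.23  0.79 -0.33]
top exp [0.4045 0.2446] got [0.405  0.2456] diff mm [0.5 1. ] px [151.9 281.6] depthz 0.0624 n 34
side exp [0.4126 0.3162] got [0.4114 0.3168] diff mm [-1.2  0.6] px [203.  177.2] depthz 0.0628 n 4
side exp [0.4045 0.2446] got [0.4031 0.2463] diff mm [-1.4  1.7] px [213.3 189.7] depthz 0.0605 n 5
681 slope deg [ 0.28 -0.17] at [0.4346 0.2758 0.0607] rect ((459.490966796875, 274.7138671875), (115.63262939453125, 140.33111572265625), 83.1591567993164)
```

View pics/c_low3.png

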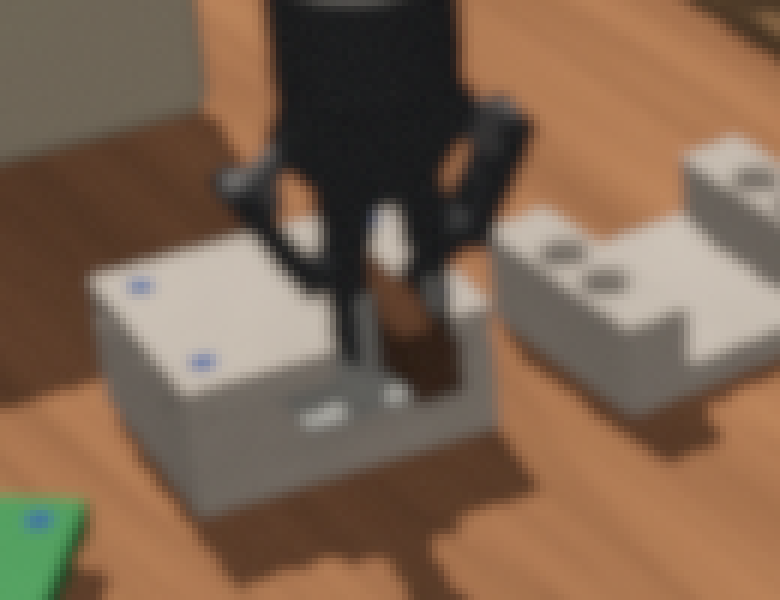

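The cover is seated: top at 61 mm, slope under 0.3°, weight off the blade, and no gap shows in the crop. Lowering the blade clear within the channel, then drawing it out.

Request:
apply_moves(series=[{"ax": 0,"ay": 0,"az": 0,"x": 0,"y": 0,"z": 0.02,"jaw": -1},{"ax": 0,"ay": 0,"az": 0,"x": 0,"y": 0,"z": 0.04,"jaw": -1},{"ax": 0,"ay": 0,"az": 0,"x": 0,"y": 0,"z": 0.06,"jaw": -1},{"ax": 0,"ay": 0,"az": 0,"x": 0,"y": 0,"z": 0.08,"jaw": -1},{"ax": 0,"ay": 0,"az": 0,"x": 0,"y": 0,"z": 0.08,"jaw": -1}])

```text
time_s: 15.58
eef_pos: [0.4498, 0.1648, 0.0773]
orientation: [-0.0, 0.746, 0.666, -0.0]
ft_force: [0.7, -0.4, -1.3]
finger_gap: 0.0205
```

```bash
python3 go.py ".4386 .063 .078 -6.4;.433 .0133 .078 -6.4"
```

```text
t 15.58 p [0.4498 0.1648 0.0773] yaw -6.41 tilt [-0.0009 -0.0004] F [ 0.7 -0.4 -1.3] M [-0.19  0.01 -0.  ] gap 0.0205 j [-0.9   0.33  0.54  2.1  -0.24  0.77 -0.32]
-> .4386 .063 .078 -6.4 xyz [-1.0242  0.0026 -0.0067] a [-1.3e-04  8.0e-05 -2.0e-05] dist 0.1024
-> .433 .0133 .078 -6.4 xyz [-5.001e-01 -3.000e-04  0.000e+00] a [0. 0. 0.] dist 0.05
```

Request:
apply_moves(series=[{"ax": 0,"ay": 0,"az": 0,"x": -0.06,"y": 0,"z": 0,"jaw": -1},{"ax": 0,"ay": 0,"az": 0,"x": -0.16,"y": 0,"z": 0,"jaw": -1},{"ax": 0,"ay": 0,"az": 0,"x": -0.28,"y": 0,"z": 0,"jaw": -1},{"ax": 0,"ay": 0,"az": 0,"x": -0.4,"y": 0,"z": 0,"jaw": -1},{"ax": 0,"ay": 0,"az": 0,"x": -0.5,"y": 0,"z": 0,"jaw": -1}])

```text
time_s: 16.0
eef_pos: [0.4442, 0.113, 0.0778]
orientation: [0.0, 0.746, 0.666, -0.0]
ft_force: [0.5, 0.8, -0.8]
finger_gap: 0.0203
```

```bash
python3 go.py ".433 .0133 .0775 -6.4"
```

```text
t 16.0 p [0.4442 0.113  0.0778] yaw -6.51 tilt [-0.0003 -0.0003] F [ 0.5  0.8 -0.8] M [-0.13 -0.04  0.03] gap 0.0203 j [-0.83  0.29  0.57  2.15 -0.23  0.76 -0.23]
-> .433 .0133 .0775 -6.4 xyz [-1.0033  0.0016  0.0035] a [-4.0e-05  6.0e-05 -2.9e-04] dist 0.1003
```

Request:
apply_moves(series=[{"ax": 0,"ay": 0,"az": 0,"x": -0.12,"y": 0,"z": 0,"jaw": -1},{"ax": 0,"ay": 0,"az": 0,"x": -0.26,"y": 0,"z": 0,"jaw": -1},{"ax": 0,"ay": 0,"az": 0,"x": -0.4,"y": 0,"z": 0,"jaw": -1},{"ax": 0,"ay": 0,"az": 0,"x": -0.54,"y": 0,"z": 0,"jaw": -1},{"ax": 0,"ay": 0,"az": 0,"x": -0.68,"y": 0,"z": 0,"jaw": -1}])

```text
time_s: 16.42
eef_pos: [0.4367, 0.0461, 0.0779]
orientation: [-0.0, 0.746, 0.666, 0.0]
ft_force: [-0.1, 0.6, -1.7]
finger_gap: 0.0204
```

Request:
apply_moves(series=[{"ax": 0,"ay": 0,"az": 0,"x": -0.14,"y": 0,"z": 0,"jaw": -1},{"ax": 0,"ay": 0,"az": 0,"x": -0.28,"y": 0,"z": 0,"jaw": -1},{"ax": 0,"ay": 0,"az": 0,"x": -0.38,"y": 0,"z": 0,"jaw": -1},{"ax": 0,"ay": 0,"az": 0,"x": -0.45,"y": 0,"z": 0,"jaw": -1},{"ax": 0,"ay": 0,"az": 0,"x": -0.48,"y": 0,"z": 0,"jaw": -1}])

```text
time_s: 16.83
eef_pos: [0.4314, -0.0014, 0.0779]
orientation: [0.0, 0.746, 0.666, 0.0]
ft_force: [-0.4, -0.6, -1.5]
finger_gap: 0.0204
```

```bash
python3 snap.py out; python3 go.py ".44 -.06 .12 -6.4; .47 -.15 .12 -6.4; .51 -.24 .12 -7; .53 -.32 .1 -9; .5285 -.355 .07 -10.3;.5285 -.355 .046 -10.3"; python3 - <<'E'
from h import *
a=cv2.imread("pics/top_out.png")[130:400,60:500];b=cv2.imread("pics/side_out.png")[100:370,140:500]
cv2.imwrite("pics/c_out.png",np.hstack([a,b]))
E
```

```text
t 16.93 p [ 4.317e-01 -3.000e-04  7.780e-02] yaw -6.46 tilt [0.0002 0.0003] F [-0.8 -0.3 -2.1] M [-0.06 -0.01  0.03] gap 0.0206 j [-0.65  0.25  0.62  2.21 -0.22  0.74  0.01]
-> .44 -.06 .12 -6.4 xyz [-0.5836  0.1496 -0.4217] a [ 3.0e-05 -5.0e-05 -1.6e-04] dist 0.0735
->  .47 -.15 .12 -6.4 xyz [-0.861   0.3985  0.    ] a [0. 0. 0.] dist 0.0949
->  .51 -.24 .12 -7 xyz [-0.8498  0.4978  0.    ] a [0.      0.      0.00167] dist 0.0985
->  .53 -.32 .1 -9 xyz [-0.7697  0.296   0.2   ] a [0.      0.      0.00556] dist 0.0849
->  .5285 -.355 .07 -10.3 xyz [-0.348   0.0399  0.3   ] a [0.      0.      0.00361] dist 0.0461
-> .5285 -.355 .046 -10.3 xyz [0.   0.   0.24] a [0. 0. 0.] dist 0.024
```

View pics/c_out.png

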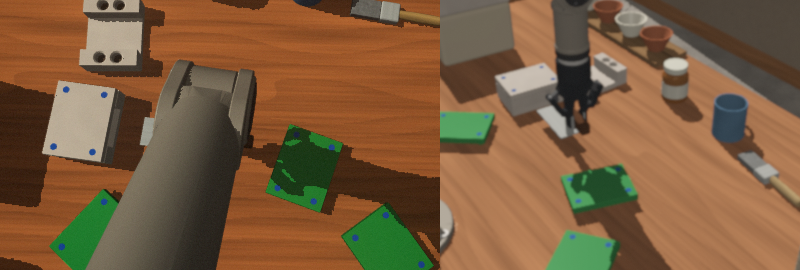

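Spatula is out: the tip at (148,130) in the top part is clear of base_a. The cover shows all four dots at (66,90), (104,95), (54,147) and (92,153), sitting square on it. Raising the spatula and taking it back to its starting place.

Request:
apply_moves(series=[{"ax": 0,"ay": 0,"az": 0,"x": -0.08,"y": 0.02,"z": -0.08,"jaw": -1},{"ax": 0,"ay": 0,"az": 0,"x": -0.2,"y": 0.05,"z": -0.18,"jaw": -1},{"ax": 0,"ay": 0,"az": 0,"x": -0.34,"y": 0.08,"z": -0.28,"jaw": -1},{"ax": 0,"ay": 0,"az": 0,"x": -0.46,"y": 0.11,"z": -0.36,"jaw": -1},{"ax": 0,"ay": 0,"az": 0,"x": -0.58,"y": 0.15,"z": -0.42,"jaw": -1}])

```text
time_s: 17.35
eef_pos: [0.4407, -0.06, 0.121]
orientation: [0.0, 0.745, 0.667, 0.001]
ft_force: [0.2, 0.6, -1.5]
finger_gap: 0.0204
```

Request:
apply_moves(series=[{"ax": 0,"ay": 0,"az": 0,"x": -0.16,"y": 0.07,"z": 0,"jaw": -1},{"ax": 0,"ay": 0,"az": 0,"x": -0.33,"y": 0.15,"z": 0,"jaw": -1},{"ax": 0,"ay": 0,"az": 0,"x": -0.51,"y": 0.23,"z": 0,"jaw": -1},{"ax": 0,"ay": 0,"az": 0,"x": -0.69,"y": 0.31,"z": 0,"jaw": -1},{"ax": 0,"ay": 0,"az": 0,"x": -0.86,"y": 0.4,"z": 0,"jaw": -1}])

```text
time_s: 17.77
eef_pos: [0.4706, -0.1504, 0.1203]
orientation: [0.0, 0.745, 0.667, 0.0]
ft_force: [-0.0, -0.7, -2.3]
finger_gap: 0.02
```

Request:
apply_moves(series=[{"ax": 0,"ay": 0,"az": 0.0003,"x": -0.17,"y": 0.1,"z": 0,"jaw": -1},{"ax": 0,"ay": 0,"az": 0.0006,"x": -0.34,"y": 0.2,"z": 0,"jaw": -1},{"ax": 0,"ay": 0,"az": 0.001,"x": -0.51,"y": 0.3,"z": 0,"jaw": -1},{"ax": 0,"ay": 0,"az": 0.0014,"x": -0.68,"y": 0.4,"z": 0,"jaw": -1},{"ax": 0,"ay": 0,"az": 0.0017,"x": -0.85,"y": 0.5,"z": 0,"jaw": -1}])

```text
time_s: 18.18
eef_pos: [0.5111, -0.2402, 0.1201]
orientation: [0.0, 0.749, 0.663, 0.0]
ft_force: [-0.2, 0.0, -1.3]
finger_gap: 0.0206
```

Request:
apply_moves(series=[{"ax": 0,"ay": 0,"az": 0.001,"x": -0.17,"y": 0.07,"z": 0.02,"jaw": -1},{"ax": 0,"ay": 0,"az": 0.002,"x": -0.34,"y": 0.14,"z": 0.06,"jaw": -1},{"ax": 0,"ay": 0,"az": 0.0035,"x": -0.5,"y": 0.2,"z": 0.11,"jaw": -1},{"ax": 0,"ay": 0,"az": 0.0047,"x": -0.65,"y": 0.25,"z": 0.16,"jaw": -1},{"ax": 0,"ay": 0,"az": 0.0056,"x": -0.77,"y": 0.3,"z": 0.2,"jaw": -1}])

```text
time_s: 18.6
eef_pos: [0.531, -0.3209, 0.0997]
orientation: [0.0, 0.761, 0.649, -0.0]
ft_force: [-0.4, -0.5, -1.6]
finger_gap: 0.02
```

```bash
python3 go.py ".5285 -.355 .07 -10.3;.5285 -.355 .0475 -10.3"
```

```text
t 18.6 p [ 0.531  -0.3209  0.0997] yaw -9.05 tilt [-0.0002 -0.0006] F [-0.4 -0.5 -1.6] M [-0.13  0.06  0.02] gap 0.02 j [ 0.    0.56  0.65  1.76 -0.4   0.96  0.65]
-> .5285 -.355 .07 -10.3 xyz [-0.3404  0.0293  0.2977] a [-1.00e-05  1.00e-04  3.48e-03] dist 0.0453
-> .5285 -.355 .0475 -10.3 xyz [0.    0.    0.225] a [0. 0. 0.] dist 0.0225
```

Request:
apply_moves(series=[{"ax": 0,"ay": 0,"az": 0.0008,"x": -0.08,"y": 0,"z": 0.07,"jaw": -1},{"ax": 0,"ay": 0,"az": 0.0016,"x": -0.17,"y": 0.01,"z": 0.16,"jaw": -1},{"ax": 0,"ay": 0,"az": 0.0026,"x": -0.26,"y": 0.02,"z": 0.24,"jaw": -1},{"ax": 0,"ay": 0,"az": 0.0035,"x": -0.32,"y": 0.03,"z": 0.28,"jaw": -1},{"ax": 0,"ay": 0,"az": 0.0035,"x": -0.34,"y": 0.03,"z": 0.3,"jaw": -1}])

```text
time_s: 19.02
eef_pos: [0.5275, -0.3542, 0.0687]
orientation: [-0.001, 0.768, 0.64, -0.001]
ft_force: [0.7, 0.5, -1.4]
finger_gap: 0.0201
```

Request:
apply_moves(series=[{"ax": 0,"ay": 0,"az": 0,"x": 0,"y": 0,"z": 0.06,"jaw": -1},{"ax": 0,"ay": 0,"az": 0,"x": 0,"y": 0,"z": 0.13,"jaw": -1},{"ax": 0,"ay": 0,"az": 0,"x": 0,"y": 0,"z": 0.18,"jaw": -1},{"ax": 0,"ay": 0,"az": 0,"x": 0,"y": 0,"z": 0.21,"jaw": -1},{"ax": 0,"ay": 0,"az": 0,"x": 0,"y": 0,"z": 0.22,"jaw": -1}])

```text
time_s: 19.43
eef_pos: [0.5283, -0.3525, 0.0469]
orientation: [-0.001, 0.767, 0.641, -0.0]
ft_force: [-0.5, -0.5, -2.1]
finger_gap: 0.0204
```

```bash
python3 go.py ".5285 -.355 .0455 -10.3"
```

```text
t 19.43 p [ 0.5283 -0.3525  0.0469] yaw -10.25 tilt [-0.0009  0.0011] F [-0.5 -0.5 -2.1] M [-0.06 -0.02  0.05] gap 0.0204 j [ 0.09  0.65  0.61  1.75 -0.46  0.89  0.72]
-> .5285 -.355 .0455 -10.3 xyz [-0.0243  0.0061  0.0144] a [-0.00017 -0.00014  0.00015] dist 0.0029
```

Request:
apply_moves(series=[{"ax": 0,"ay": 0,"az": 0,"x": 0,"y": 0,"z": 0.008,"jaw": -1},{"ax": 0,"ay": 0,"az": 0,"x": 0,"y": 0,"z": 0.014,"jaw": -1},{"ax": 0,"ay": 0,"az": 0,"x": 0,"y": 0,"z": 0.02,"jaw": -1},{"ax": 0,"ay": 0,"az": 0,"x": 0,"y": 0,"z": 0.024,"jaw": -1},{"ax": 0,"ay": 0,"az": 0,"x": 0,"y": 0,"z": 0.024,"jaw": -1}])

```text
time_s: 19.85
eef_pos: [0.5286, -0.3534, 0.0455]
orientation: [0.0, 0.768, 0.641, 0.0]
ft_force: [0.7, 0.3, -1.2]
finger_gap: 0.0205
```

```bash
python3 go.py
```

```text
t 19.85 p [ 0.5286 -0.3534  0.0455] yaw -10.29 tilt [0.0003 0.    ] F [ 0.7  0.3 -1.2] M [-0.1   0.01  0.03] gap 0.0205 j [ 0.09  0.65  0.61  1.75 -0.46  0.89  0.72]
```

Request:
apply_moves(series=[{"ax": 0,"ay": 0,"az": 0,"x": 0,"y": 0,"z": 0.004,"jaw": -1},{"ax": 0,"ay": 0,"az": 0,"x": 0,"y": 0,"z": 0.008,"jaw": -1},{"ax": 0,"ay": 0,"az": 0,"x": 0,"y": 0,"z": 0.01,"jaw": -1},{"ax": 0,"ay": 0,"az": 0,"x": 0,"y": 0,"z": 0.01,"jaw": -1},{"ax": 0,"ay": 0,"az": 0,"x": 0,"y": 0,"z": 0.01,"jaw": -1}])

```text
time_s: 20.27
eef_pos: [0.5286, -0.3536, 0.0449]
orientation: [0.0, 0.768, 0.641, 0.0]
ft_force: [-1.4, 1.3, 4.4]
finger_gap: 0.0202
```

```bash
python3 go.py
```

```text
t 20.27 p [ 0.5286 -0.3536  0.0449] yaw -10.3 tilt [0.0005 0.    ] F [-1.4  1.3  4.4] M [0.22 0.26 0.02] gap 0.0202 j [ 0.09  0.65  0.61  1.75 -0.46  0.89  0.72]
```

Blade is on the bench (+4 N). Releasing gently, then rising straight up.

Request:
apply_moves(series=[{"ax": 0,"ay": 0,"az": 0,"x": 0,"y": 0,"z": 0,"jaw": -0.4},{"ax": 0,"ay": 0,"az": 0,"x": 0,"y": 0,"z": 0,"jaw": -0.2},{"ax": 0,"ay": 0,"az": 0,"x": 0,"y": 0,"z": 0,"jaw": 0},{"ax": 0,"ay": 0,"az": 0,"x": 0,"y": 0,"z": 0,"jaw": 0.2},{"ax": 0,"ay": 0,"az": 0,"x": 0,"y": 0,"z": 0,"jaw": 0.2}], force=30)

```text
time_s: 20.68
eef_pos: [0.5285, -0.3533, 0.0442]
orientation: [-0.0, 0.768, 0.641, 0.0]
ft_force: [-0.3, -0.5, -0.0]
finger_gap: 0.0513
```

Request:
apply_moves(series=[{"ax": 0,"ay": 0,"az": 0,"x": 0,"y": 0,"z": -0.1,"jaw": 0.2},{"ax": 0,"ay": 0,"az": 0,"x": 0,"y": 0,"z": -0.3,"jaw": 0.2},{"ax": 0,"ay": 0,"az": 0,"x": 0,"y": 0,"z": -0.55,"jaw": 0.2},{"ax": 0,"ay": 0,"az": 0,"x": 0,"y": 0,"z": -0.8,"jaw": 0.2},{"ax": 0,"ay": 0,"az": 0,"x": 0,"y": 0,"z": -1.0,"jaw": 0.2}])

```text
time_s: 21.1
eef_pos: [0.5288, -0.3541, 0.147]
orientation: [0.001, 0.768, 0.641, 0.0]
ft_force: [0.1, 0.1, 0.1]
finger_gap: 0.0513
```

Request:
apply_moves(series=[{"ax": 0,"ay": 0,"az": 0,"x": 0,"y": 0,"z": -0.2,"jaw": 0.2},{"ax": 0,"ay": 0,"az": 0,"x": 0,"y": 0,"z": -0.4,"jaw": 0.2},{"ax": 0,"ay": 0,"az": 0,"x": -0.1,"y": 0,"z": -0.6,"jaw": 0.2},{"ax": 0,"ay": 0,"az": 0,"x": -0.2,"y": 0,"z": -0.8,"jaw": 0.2},{"ax": 0,"ay": 0,"az": 0,"x": -0.3,"y": 0,"z": -0.9,"jaw": 0.2}])

```text
time_s: 21.52
eef_pos: [0.5238, -0.3843, 0.2379]
orientation: [0.002, 0.768, 0.641, 0.001]
ft_force: [-0.0, -0.2, 0.4]
finger_gap: 0.0513
```

```bash
python3 snap.py fin; python3 go.py; python3 dots.py fin .061 .4622 .2743 83.5; python3 lev.py side_fin.npz .05 .07 .37 .56 .17 .37;python3 lev.py top_fin.npz .05 .07 .37 .56 .17 .37 83.5; python3 - <<'E'
from h import *
a=cv2.imread("pics/top_fin.png")[120:440];b=cv2.imread("pics/side_fin.png")[130:400,150:500]
cv2.imwrite("pics/c_fin.png",a);cv2.imwrite("pics/c_fin2.png",cv2.resize(b,None,fx=2,fy=2))
E
```

```text
t 21.62 p [ 0.5226 -0.3862  0.2371] yaw -10.48 tilt [ 0.0034 -0.0039] F [-0.7  0.4  0.3] M [-0.04  0.03 -0.05] gap 0.0515 j [ 0.06  0.48  0.73  1.55 -0.33  1.24  0.66]
top exp [0.4126 0.3162] got [0.4131 0.3171] diff mm [0.5 1. ] px [113.  276.2] depthz 0.0636 n 36
top exp [0.5199 0.304 ] got [0.5204 0.3053] diff mm [0.5 1.4] px [125.5 219.1] depthz 0.0618 n 31
top exp [0.4045 0.2446] got [0.405  0.2457] diff mm [0.5 1. ] px [151.9 281.6] depthz 0.0618 n 33
top exp [0.5118 0.2324] got [0.5123 0.2337] diff mm [0.5 1.3] px [163.5 224.4] depthz 0.0622 n 30
side exp [0.4126 0.3162] got [0.411  0.3166] diff mm [-1.6  0.4] px [202.9 177.3] depthz 0.0588 n 5
side exp [0.5199 0.304 ] got [0.5184 0.3047] diff mm [-1.5  0.7] px [241.1 166.6] depthz 0.0602 n 5
side exp [0.4045 0.2446] got [0.4031 0.2463] diff mm [-1.4  1.6] px [213.3 189.7] depthz 0.0592 n 5
side exp [0.5118 0.2324] got [0.5107 0.2336] diff mm [-1.1  1.2] px [252.7 178.4] depthz 0.0611 n 5
1100 slope deg [ 0.1  -0.03] at [0.4564 0.2719 0.0608] rect ((458.88360595703125, 274.35235595703125), (115.74752807617188, 140.43923950195312), 83.68883514404297)
3662 slope deg [ 0.07 -0.09] at [0.4614 0.2752 0.0615] rect ((462.8260803222656, 275.0557861328125), (108.94661712646484, 138.47109985351562), 83.61988830566406)
dot [125.5 219. ] 26 [0.5205 0.3051]
dot [163.6 224.4] 28 [0.5123 0.2334]
dot [113.1 276.2] 30 [0.413  0.3168]
dot [151.8 281.6] 30 [0.405  0.2456]
cover fit (array([0.4626975 , 0.27523108]), np.float64(83.62764315263532), array([0.19816207, 0.08826227, 0.20133382, 0.14261028]))
```

View pics/c_fin.png

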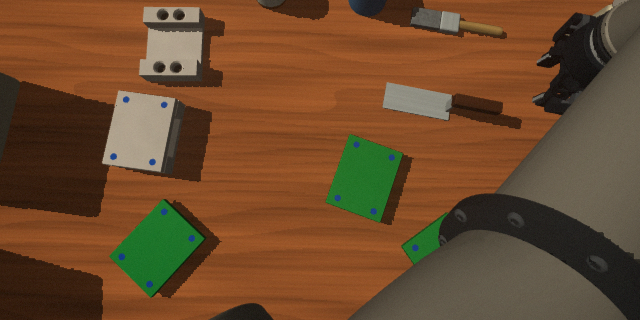

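View pics/c_fin2.png

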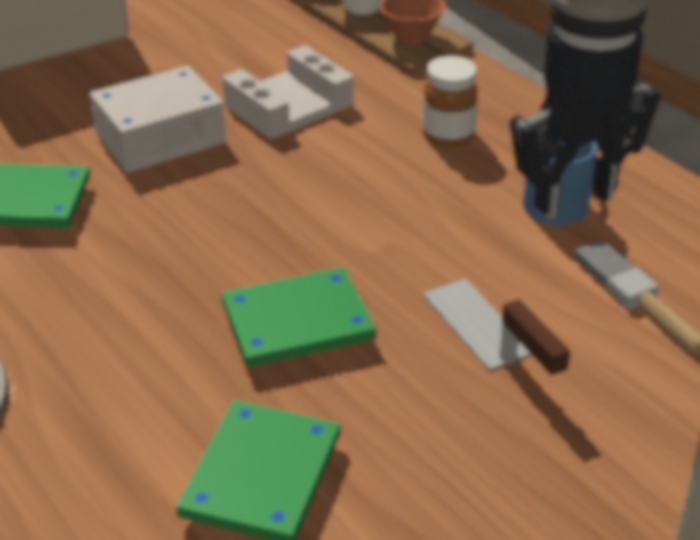

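The cover is flush on base_a with its top at 61 mm, level to 0.1°, dots at (125,99), (164,104), (113,156) and (152,161). The spatula lies flat at (440,102) in its old spot, and the bystanders look untouched. I'll let the arm settle, then hand in.

Request:
apply_moves(series=[{"ax": 0,"ay": 0,"az": 0,"x": 0,"y": 0,"z": 0,"jaw": 0.2},{"ax": 0,"ay": 0,"az": 0,"x": 0,"y": 0,"z": 0,"jaw": 0.2},{"ax": 0,"ay": 0,"az": 0,"x": 0,"y": 0,"z": 0,"jaw": 0.2},{"ax": 0,"ay": 0,"az": 0,"x": 0,"y": 0,"z": 0,"jaw": 0.2},{"ax": 0,"ay": 0,"az": 0,"x": 0,"y": 0,"z": 0,"jaw": 0.2}])

```text
time_s: 22.03
eef_pos: [0.5231, -0.3821, 0.2334]
orientation: [-0.001, 0.767, 0.641, -0.0]
ft_force: [0.5, -0.4, 0.5]
finger_gap: 0.051
```

```bash
python3 -c "
from cell import hand_in
print(hand_in())"
```

```text
the job is handed in; nothing more can be done
None
```

The cover is on base_a, the half with the wide-spaced sockets, and the spatula is back flat on the bench where it started. I handed the job in at about 22 s.

- **How it went:** I slid the blade under the cover, lifted it level and carried it across. I then lowered it into the sockets, drew the blade out along the channel, and laid the spatula down.
- **Cover fit:** In the last pictures the cover's top is at 61 mm, as it should be when fully home, and it is level to about 0.1°. It sits within about 1 mm and 0.1° of where I measured base_a. That is within my measuring error, because base_a could only be located to about 1 mm before the cover went on.
- **Camera disagreement:** The side camera read about 2 mm off the top camera in x throughout. I treated that as a steady calibration offset.
- **Contact:** No wrist force reading went above about 6 N. The bystanders, base_b and the green look-alikes looked unmoved in the final pictures, judged by eye, not measured. The mug, the jar and one look-alike were partly out of view in the final top picture. I saw no gripper or arm contact with the cover, but the arm hid part of the view while it was being carried and lowered.

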